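Stock a desiccator with dry syringes, fit its desiccant cassette and close the vent

TASK

Put the dry syringes away in the desiccator: lay every syringe from the bench flat in its open drawer, and push the drawer home until it clicks shut. Then slide the desiccant cassette across the bench, without lifting it, into the slot under the drawer until it stops against the back. Last, close the vent on top: turn its knob clockwise to the stop.

Things in the scene. Friction and masses are not known exactly. Their poses are not given: they have to be found in the camera images.
- desiccator: Desiccator: low white cabinet, clear pane and round dial on top, fixed; 165 mm deep (x), 207 wide (y), 78 high. Origin: centre of its underside. Its x axis points from front to back; the front (x = -82 mm) looks to the robot's right (world -y, within 7 degrees). A drawer that slides along x is above an open slot at bench level.
- drawer (a joint): How far the drawer is open, in m: 0 home, 0.142 fully out; starts at 0.124 to 0.140. It runs lightly (about 1 N and some damping). At 12 mm it meets a sprung catch, overcome by 4 to 5 N; from 5 mm the catch draws it in and holds it. Home means below 0.003.
- drawer_front (a point): Centre of the outer face of the drawer's blue front panel (201 mm wide, 38 high, upright), always 50 mm above the bench; moves with the drawer. Axes as the desiccator's: pushing along +x shuts it. A small lip, 90 mm wide at mid-width, stands 4 mm proud along the top edge. The panel's top is 9 mm below the cabinet's top.
- drawer_floor (a point): Centre of the drawer's inner floor, 37 mm above the bench; moves with the drawer; axes as the desiccator's. Inside 128 mm (x) by 175 (y), walls 27 high. Ribs 8 mm high at y = +-29 mm make 3 lanes, centred at y = -58, 0, 58 mm, for one syringe each, lying along x. Over 33 mm above the floor things catch on the cabinet. Where x < opening - 0.067 m it is clear of the cabinet.
- cassette: Desiccant cassette: flat white cassette, orange under a slotted cover, 125 mm deep (x), 140 wide (y), 26 high, 0.3 to 0.6 kg, loose on the bench, too wide to grasp. Origin: centre of its underside. x points from its front (broad margin with three grey ribs) to its back, which enters the slot first. Push it on the upright front face, 62.5 mm from the origin.
- slot_home (a point): Where the cassette's origin is when the cassette is home, its back against the stop; at bench level. Axes as the desiccator's: it is pushed in along +x. Home, the cassette has 6 mm of play on each side, and its front stands 24 mm before the desiccator's front face, 16 mm before the shut drawer's panel.
- slot_mouth (a point): Middle of the slot's mouth in the desiccator's front face, at bench level, axes as the desiccator's. The slot is 152 mm wide and 30 high. Two grey lead-in guides, 26 mm high, reach 22 mm out of the face at its sides and spread to about 175 mm apart. The open drawer hangs over this place.
- vent (a joint): Angle of the vent knob in rad: 0 open (its bar along the desiccator's x axis), 1.571 shut, at the stop; grows as it is turned clockwise seen from above. Starts at 0 to 0.2. Stays where it is left; turning takes about 0.04 N m.
- vent_grip (a point): Point to grip the vent knob: on its upright axis, 115 mm above the bench, on the desiccator's top near its back. The knob's black upright bar, 32 mm long, 14 mm thick, reaches from 23 mm below to 7 mm above this point; under it is a steel foot 58 mm across. x runs along the bar and turns with it: grip the bar across its y axis.
- syringe_1: Clear plastic syringe lying on the bench, 114 mm long, about 28 mm wide and high, 30 g; may be absent (2 or 3 are there). Origin on its underside at mid-length; x along it towards the thin tip. Beyond x = +31 mm it is too thin to hold: grip it at x = -25 to -5 mm, across its y axis. Mind the open carton (its flap overhangs at world x > 0.44, y < -0.28 m, from 0.2 m up) and the riser table (x > 0.64 m).
- syringe_2: Clear plastic syringe lying on the bench, 114 mm long, about 28 mm wide and high, 30 g; may be absent (2 or 3 are there). Origin on its underside at mid-length; x along it towards the thin tip. Beyond x = +31 mm it is too thin to hold: grip it at x = -25 to -5 mm, across its y axis. Mind the open carton (its flap overhangs at world x > 0.44, y < -0.28 m, from 0.2 m up) and the riser table (x > 0.64 m).
- syringe_3: Clear plastic syringe lying on the bench, 114 mm long, about 28 mm wide and high, 30 g; may be absent (2 or 3 are there). Origin on its underside at mid-length; x along it towards the thin tip. Beyond x = +31 mm it is too thin to hold: grip it at x = -25 to -5 mm, across its y axis. Mind the open carton (its flap overhangs at world x > 0.44, y < -0.28 m, from 0.2 m up) and the riser table (x > 0.64 m).

How it is judged:
On the way, in this order (a step that is already met when the one before it is completed fails the run):
1. every syringe lies in the drawer and the drawer is home (x of syringe_1 in the frame of drawer_floor between -0.066 and 0.066 m and y of syringe_1 in the frame of drawer_floor between -0.088 and 0.088 m and z of syringe_1 in the frame of drawer_floor between -0.006 and 0.034 m and x of syringe_2 in the frame of drawer_floor between -0.066 and 0.066 m and y of syringe_2 in the frame of drawer_floor between -0.088 and 0.088 m and z of syringe_2 in the frame of drawer_floor between -0.006 and 0.034 m and x of syringe_3 in the frame of drawer_floor between -0.066 and 0.066 m and y of syringe_3 in the frame of drawer_floor between -0.088 and 0.088 m and z of syringe_3 in the frame of drawer_floor between -0.006 and 0.034 m and value of joint drawer below 0.003 m), for 0.2 s.
2. the cassette is home in the slot (x of cassette in the frame of slot_home above -0.005 m and y of cassette in the frame of slot_home between -0.012 and 0.012 m and angle between the x axis of cassette and the x axis of desiccator, either way round below 0.07 rad and height (world z) of cassette below 0.006 m), for 0.2 s.
3. the vent knob is turned shut (value of joint vent above 1.42 rad), for 0.2 s.
At the end, for the whole second after the job is handed in: Every syringe that is there lies in the drawer (not heaped above its walls), the drawer is home at its catch (within 3 mm), and the cassette is in the slot against the stop (within 5 mm, square within 4 degrees), flat on the bench and at rest; the vent knob is turned shut (over 1.42 rad) (all of step 1 and all of step 2 and value of joint vent above 1.42 rad and linear speed of cassette below 0.02 m/s and velocity of joint drawer below 0.02 m/s); the robot touches nothing.
It fails at once if the cassette is lifted off the bench (height (world z) of cassette above 0.03 m).
Of syringe_1, syringe_2, syringe_3 only 2 to 3 are there at a start; the rules pass over those that are not, and their reading is None.
At some moment in a run one of syringe_1, syringe_2, syringe_3, cassette may be knocked a few centimetres aside while the robot is not near it.
Once in a run the grip may slacken for a moment while it holds something.
It also fails if it takes over 192 s, if anything falls off the work surface, if the arm or the gripper's body presses on something with over 40 N, if the wrist force passes 120 N, or if a joint passes its speed limit or range.

ROBOT

A 7-joint arm with a two-finger parallel gripper is mounted at the origin on the work surface; the furniture and walls round the work are solid. World frame = base frame: x ahead of the robot, y to its left, z up, the work surface at z = 0. Lengths are in m, angles in rad, forces in N, time in s.
With the tool pointing down it reaches from about 0.4 to 0.875 m from the base axis. Payload 19.3 kg.
Tool frame: the origin (TCP) lies midway between the tips of the shut fingers; the grasp point (between the pads) lies 19 mm behind it (bot.pinch_z is the distance from the TCP to the grasp point, in m); z points along the fingers, y is the direction in which the jaws open and shut (so a half turn about z gives the same grasp; the last joint's range is limited). The gripper opens to 85 mm and grips with 20 to 120 N. Pads are 22 mm wide; open, the fingers measure 114 mm over their backs; the gripper's body (76 mm by 85 mm) begins 54 mm behind the grasp point. The pads swing forward as they close: fully open they stand 13 mm farther back than shut.
Start: joints at [1.032, 0.521, -0.036, 1.599, 0.021, 1.021, -0.113], TCP at [0.282, -0.558, 0.231] pointing down, gripper open.
Joint ranges: [-2.91, 2.91], [-0.3, 2.13], [-1.5, 1.42], [0.17, 2.43], [-1.26, 4.41], [0.16, 1.93], [-2.52, 2.52]. Speed limits (rad/s): [1.89, 1.89, 2.39, 2.39, 3.01, 3.01, 3.01].

INTERFACE

Orientations are given as [roll, pitch, yaw] about the fixed x, y, z axes, in that order (R = Rz(yaw) Ry(pitch) Rx(roll)).
In Python, from workcell import bot gives the robot as it stands. The module is installed in compiled form; this text tells all that it offers.
- The arm moves only by the tool move_arm, never from a script. Its argument "moves" is text: rows parted by semicolons, each of 4 numbers parted by spaces: the shift along the tool's x, y, z in mm, then the turn about the tool's z in rad. In form: dx dy dz yaw; .... A call has exactly 10 rows; each row is the pose to reach, as a shift and turn from the pose commanded when the call began, along the tool's axes at that moment; what a row does not reach only later rows make up. A row lasts 1/12 s, in which the tool goes at most 41.7 mm and 7.16 degrees, less where a joint would pass 70% of its speed; a pose out of reach is approached as far as the arm can. A call with a gripper value outside its range is refused whole. "grip" is the opening, from 0 (shut) to 1 (fully open), set as the call begins (left out, the last holds). The fingers move at their own pace and stop on an object; "grip_force" is the grip in N (left out, the last holds). Time passes only in rows, so rows that repeat a pose let the fingers close, or fill a call up. It gives the time, the measured TCP pose, the force and the opening at its end, in the units of the state.
- bot.observe(): the state, without advancing time (a new reading comes with each control period).
- bot.grab_frame(name): name is "scene" or "top" or "wrist"; returns a dict with "frame" (400x640x3 uint8, red, green, blue), "z_map" (400x640 float32, m along the optical axis (not along the pixel's ray), 0 where there is no reading), "K" (3x3 intrinsics, pixels), "eye" and "attitude" of the camera in the world. Camera axes: x right, y up, looking along -z (the intrinsics and any distortion apply to the point x, -y, -z); pixel columns grow to the right and rows downward; lengths in m; the calibration is good to about 2 mm. The wrist camera is an equidistant fisheye: a pixel r from the principal point sees the ray r / f radians off the axis. A picture is of the moment at which its call begins.
- bot.job_done(): hands the job in, once; it reports no verdict.
Trained networks look in a picture, given as the dict that the camera call returned (one of the last four; its "shot" number tells which), for a name from the list of things; names that differ only in an ending like _2 or _b are one class to them, and where a whole thing is asked for, a point or a joint stands for the part that bears it (a point fixed in the world has none). Each returns a list of dicts, best first, with "conf" (0 to 1); they miss things now and then, are a little off and sometimes report something else, mostly with a low value. They report only what shows in the picture. A call takes as long as a camera call.
- bot.search_frame(picture, label): "at" ([column, row] in pixels, amid what is visible of it).
- bot.pinpoint(picture, label): "at" ([column, row] in pixels: a listed point, or the origin of a listed thing).
The state is a dict: "clock": time; "qpos": joint angles; "qd": joint speeds; "joint_efforts": joint torques, N m; "position": TCP position; "tool_rot": TCP orientation; "force": force on the tool from outside, world axes, zero at the start; "moment": the same for the moment, N m; "grip_width": finger opening in m.
Only numpy, scipy, OpenCV 4.12 (cv2) and the standard library are available. Lean on these libraries where they do the work, as an engineer would, in place of code of your own. Each camera call takes 0.05 s, during which the arm holds its last target. There are 200 camera calls.

## Working session

There is one attempt and no reset: what is moved stays moved. The work goes in short steps, Python scripts to look and compute and a tool call to move; the robot and the scene stay as the last step left them, time stands still between calls to the robot, and variables do not carry over. Pictures are saved under pics/ and viewed, about 12 in all and at most 16, crops included, and the job is handed in when it is done.

Besides the shell and the picture viewer there is one more tool, called after "Request:" by a JSON object that holds its "fn" and its "kwargs". move_arm: Moves the arm, as the interface text tells. Its arguments: {"type":"object","properties":{"moves":{"type":"string"},"grip":{"type":"number"},"grip_force":{"type":"number"}},"required":["moves"]}

```bash
mkdir -p pics; cat > h.py <<'E'
import numpy as np, cv2
from scipy.spatial.transform import Rotation as R
from workcell import bot
def cam(f):
    a=np.array(f["attitude"],float)
    if a.shape==(3,3): return a
    return (R.from_euler('xyz',a) if a.size==3 else R.from_quat(a)).as_matrix()
def ray(f,uv,fish=False):
    K=np.array(f["K"]);x=(uv[0]-K[0,2])/K[0,0];y=(uv[1]-K[1,2])/K[1,1]
    if fish:
        r=np.hypot(x,y);d=np.array([x*np.sinc(r/np.pi),-y*np.sinc(r/np.pi),-np.cos(r)])
    else: d=np.array([x,-y,-1.])
    return cam(f)@d
def at_z(f,uv,z,fish=False):
    d=ray(f,uv,fish);e=np.array(f["eye"]);return e+d*(z-e[2])/d[2]
def pt(f,uv,fish=False):
    u,v=int(round(uv[0])),int(round(uv[1]));d=ray(f,uv,fish)
    z=np.median(f["z_map"][max(0,v-1):v+2,max(0,u-1):u+2])
    dc=cam(f).T@d;return np.array(f["eye"])+d*z/-dc[2]
def cloud(f):
    vv,uu=np.mgrid[0:400,0:640];K=np.array(f["K"]);z=f["z_map"]
    p=np.stack([(uu-K[0,2])/K[0,0]*z,-(vv-K[1,2])/K[1,1]*z,-z],-1)
    P=p@cam(f).T+np.array(f["eye"]);P[z==0]=np.nan;return P
def save(f,n): cv2.imwrite(f"pics/{n}.png",cv2.cvtColor(f["frame"],cv2.COLOR_RGB2BGR))
E
python3 - <<'E'
from h import *
s=bot.observe();print({k:np.round(v,3) for k,v in s.items()},bot.pinch_z)
H={'syringe_1':0.0,'cassette':0.0,'drawer_front':.05,'drawer_floor':.037,'vent_grip':.115,'slot_mouth':0,'slot_home':0,'desiccator':0}
for c in ["scene","top"]:
    f=bot.grab_frame(c);save(f,c+"0");print(c,np.array(f["K"]).round(1).tolist(),f["eye"],f["attitude"])
    for l,z in H.items():
        print(l,[(np.round(d["at"],1),round(d["conf"],2),np.round(at_z(f,d["at"],z),3)) for d in bot.pinpoint(f,l)][:4])
E
```

```text
{'clock': np.float64(0.0), 'qpos': array([ 1.032,  0.522, -0.036,  1.6  ,  0.021,  1.021, -0.113]), 'qd': array([ 0.002,  0.   , -0.001,  0.002, -0.001,  0.001,  0.   ]), 'joint_efforts': array([ 2.0000e-03, -9.2710e+01,  1.9800e+00, -3.6991e+01,  1.8000e-02,
        8.0000e-03,  0.0000e+00]), 'position': array([ 0.282, -0.557,  0.231]), 'tool_rot': array([-3.14 ,  0.   ,  0.469]), 'force': array([-0.046, -0.385, -0.034]), 'moment': array([ 0.024, -0.033, -0.008]), 'grip_width': np.float64(0.085)} 0.0187
scene [[413.9, 0.0, 316.0], [0.0, 413.9, 199.9], [0.0, 0.0, 1.0]] [ 0.19517477 -1.00931122  0.53698368] [ 1.17545453 -0.01015186 -0.2381645 ]
syringe_1 [(array([309.6, 282.1]), 0.66, array([ 0.375, -0.23 ,  0.   ])), (array([300.3, 310. ]), 0.6, array([ 0.334, -0.325,  0.   ])), (array([368.4, 246.2]), 0.46, array([ 0.565, -0.101,  0.   ])), (array([318.4, 206.6]), 0.41, array([0.498, 0.183, 0.   ]))]
cassette []
drawer_front [(array([317.4, 206.3]), 0.98, array([0.468, 0.075, 0.05 ])), (array([364.6, 246.8]), 0.43, array([ 0.521, -0.186,  0.05 ]))]
drawer_floor [(array([312.6, 202. 
[... 310 characters left out ...]
 [ 0.07817247  0.01318662 -1.55833957]
syringe_1 [(array([361.9, 166. ]), 0.76, array([ 0.551, -0.084,  0.   ])), (array([450.9, 245.9]), 0.55, array([ 0.335, -0.327,  0.   ])), (array([418.6, 226.4]), 0.51, array([ 0.386, -0.239,  0.   ]))]
cassette [(array([382.8, 228.6]), 0.69, array([ 0.379, -0.142,  0.   ])), (array([229.5, 188.2]), 0.36, array([0.486, 0.282, 0.   ]))]
drawer_front [(array([306.8, 199. ]), 0.71, array([0.454, 0.065, 0.05 ]))]
drawer_floor [(array([281.5, 195.2]), 0.66, array([0.464, 0.133, 0.037])), (array([308. , 195.2]), 0.51, array([0.465, 0.062, 0.037]))]
vent_grip []
slot_mouth []
slot_home []
desiccator [(array([232.3, 189.3]), 0.83, array([0.483, 0.274, 0.   ]))]
```

View pics/top0.png

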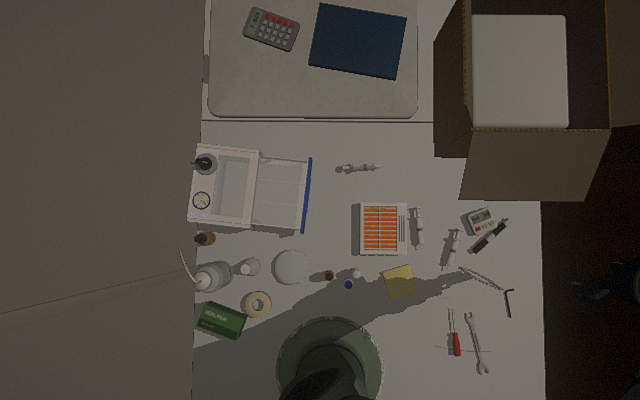

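View pics/scene0.png

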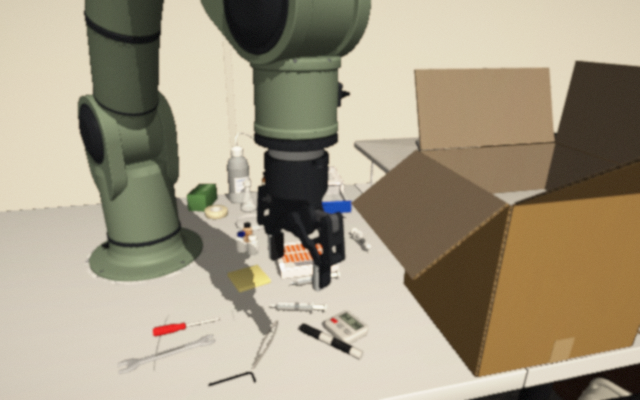

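The top view shows syringes at (358,168), (416,228) and (450,247). The cassette is at (380,229) with its ribs to the right, the drawer front at col 308, and the vent at (205,162). Next I'll measure poses from depth.

```bash
python3 - <<'E'
from h import *
f=bot.grab_frame("top");P=cloud(f);Z=P[...,2]
im=f["frame"]
cv2.imwrite("pics/crop1.png",cv2.resize(cv2.cvtColor(im[135:285,180:480],cv2.COLOR_RGB2BGR),(800,400),interpolation=cv2.INTER_CUBIC))
def rect(m,n):
    q=P[m][:,:2].astype(np.float32);r=cv2.minAreaRect(q);print(n,m.sum(),np.round(r[0],4),np.round(r[1],4),round(r[2],1),"zmed",np.median(P[m][:,2]).round(4))
vv,uu=np.mgrid[0:400,0:640]
def box(a,b,c,d): return (uu>=a)&(uu<b)&(vv>=c)&(vv<d)
print("bench z",np.nanmedian(Z[270:285,400:420]),np.nanmedian(Z[180:190,330:345]))
print("casrow",np.round(Z[229,345:412],3))
rect(box(345,410,195,262)&(Z>.018)&(Z<.035),"cassette")
rect(box(180,262,140,235)&(Z>.07)&(Z<.088),"cabinet top")
hsv=cv2.cvtColor(im,cv2.COLOR_RGB2HSV)
bl=box(295,320,150,240)&(hsv[...,0]>100)&(hsv[...,0]<130)&(hsv[...,1]>120)
rect(bl&(Z>.05),"blue top")
rect(box(185,225,145,180)&(Z>.105),"knob")
for n,b in (("sA",box(330,385,158,178)),("sB",box(409,430,200,255)),("sC",box(438,464,220,274))):
    m=b&(Z>.008)&(Z<.05); m=cv2.morphologyEx(m.astype(np.uint8),cv2.MORPH_OPEN,np.ones((2,2)))>0
    if m.sum()>5: rect(m,n)
print("row front",np.round(Z[195,250:315],3))
E
```

```text
bench z 0.008271261355162207 0.0005419990016131138
casrow [ 0.001 -0.001  0.001  0.003  0.002  0.005  0.     0.001  0.    -0.001
 -0.002  0.001 -0.002  0.004  0.006  0.027  0.026  0.024  0.026  0.027
  0.026  0.024  0.023  0.025  0.021  0.02   0.025  0.026  0.025  0.026
  0.027  0.023  0.019  0.024  0.027  0.024  0.024  0.023  0.026  0.022
  0.026  0.024  0.021  0.019  0.02   0.028  0.024  0.023  0.022  0.027
  0.025  0.028  0.028  0.025  0.025  0.028  0.026  0.025  0.024  0.022
  0.028  0.028 -0.    -0.003  0.003  0.001  0.003]
cassette 2462 [ 0.381  -0.1393] [0.1394 0.124 ] 0.4 zmed 0.0255
cabinet top 4928 [0.4721 0.2871] [0.1746 0.2366] 84.3 zmed 0.0777
blue top 224 [0.4635 0.0646] [0.0093 0.1945] 84.5 zmed 0.0688
knob 85 [0.5406 0.3261] [0.034  0.0141] 78.6 zmed 0.1212
sA 190 [ 0.5458 -0.0839] [0.014  0.1005] 5.9 zmed 0.0201
sB 207 [ 0.3848 -0.2402] [0.1036 0.0223] 4.8 zmed nan
sC 222 [ 0.325  -0.3325] [0.0244 0.1093] 72.0 zmed nan
row front [ 0.076  0.082  0.075  0.08   0.056  0.043  0.036  0.038    nan  0.039
  0.035  0.034  0.038  0.041  0.036  0.036  0.036  0.033  0.037  0.035
  0.041  0.039  0.037  0.04   0.035  0.036  0.035  0.033  0.038  0.039
  0.036  0.038  0.039  0.04   0.037  0.036  0.033  0.041  0.039  0.036
  0.034  0.036  0.037  0.035  0.036  0.035  0.038  0.037  0.038  0.041
  0.037  0.036  0.037  0.064  0.072  0.069  0.073  0.067  0.071 -0.004
 -0.001  0.     0.002 -0.004  0.001]
```

View pics/crop1.png

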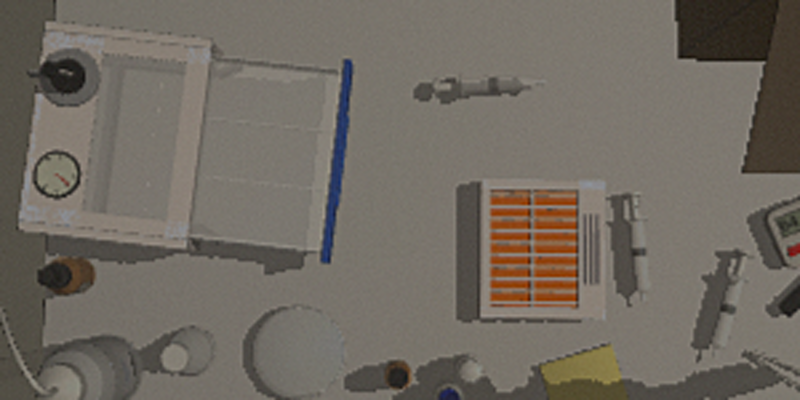

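Three syringes are on the bench, all with tips pointing to the robot's right or near side. The cassette is already nearly square with its front to world -y. I'll add a move helper and go above syringe C.

```bash
cat >> h.py <<'E'
def rel(x,y,z,psi=None):
    "shift (mm) in tool axes and turn about tool z from the current measured pose, assumed = commanded"
    s=bot.observe();Rt=R.from_euler('xyz',s["tool_rot"]).as_matrix()
    d=Rt.T@(np.array([x,y,z])-s["position"])*1000
    c=s["tool_rot"][2];t=0 if psi is None else -((psi-c+np.pi)%(2*np.pi)-np.pi)
    print("rel",np.round(d,1),round(t,3),"| now",np.round(s["position"],4),np.round(s["tool_rot"],3),"t",round(s["clock"],2));return d,t
E
python3 -c "
from h import *
rel(.34,-.33,.18,-.31)"
```

```text
rel [ 154.2 -177.    51.3] 0.779 | now [ 0.2824 -0.5576  0.2313] [-3.142 -0.     0.469] t 0.95
```

Request:
{"fn": "move_arm", "kwargs": {"moves": "15 -18 5 0.08; 31 -36 10 0.16; 47 -54 15 0.24; 63 -72 20 0.32; 80 -92 26 0.4; 96 -110 31 0.48; 112 -128 36 0.56; 128 -146 42 0.64; 143 -163 47 0.72; 154 -177 51 0.78", "grip": 1}}

```text
clock: 1.78
position: [0.3403, -0.3284, 0.1801]
tool_rot: [-3.141, -0.0, -0.315]
force: [1.0, -0.3, -0.3]
grip_width: 0.0855
```

```bash
python3 - <<'E'
from h import *
rel(.34,-.33,.18,-.31)
f=bot.grab_frame("wrist");save(f,"w1");print(np.array(f["K"]).round(1).tolist(),np.round(f["eye"],3),np.round(f["attitude"],3))
for d in bot.pinpoint(f,"syringe_1"): print(d["conf"],np.round(d["at"]),at_z(f,d["at"],0,True).round(4))
E
```

```text
rel [0.2 1.6 0.1] -0.005 | now [ 0.3403 -0.3284  0.1801] [-3.141 -0.    -0.315] t 1.78
[[309.7, 0.0, 319.6], [0.0, 309.7, 199.8], [0.0, 0.0, 1.0]] [ 0.406 -0.349  0.323] [-0.285 -0.    -1.885]
0.83 [228. 167.] [ 0.3824 -0.2366  0.    ]
0.78 [322. 191.] [ 0.3248 -0.3258  0.    ]
0.75 [88. 90.] [ 0.5425 -0.0878  0.    ]
```

View pics/w1.png

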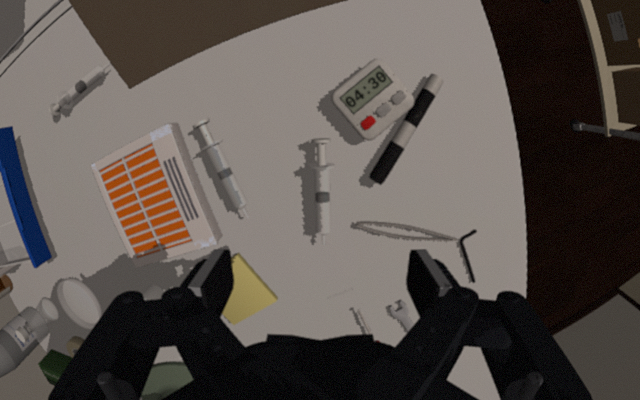

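The wrist view shows C from its plunger at (321,142) to its tip at (318,241), B from (202,123) to (242,215), and A from (57,112) to (107,70). I'll compute axes from these.

```bash
python3 - <<'E'
from h import *
f=bot.grab_frame("wrist")
for n,a,b in (("C",(321,140),(318,243)),("B",(202,122),(242,217)),("A",(55,113),(109,68))):
    p,q=at_z(f,a,.014,True)[:2],at_z(f,b,.014,True)[:2]
    h=(q-p)/np.linalg.norm(q-p); m=(p+q)/2; g=m-.015*h
    print(n,"len",np.linalg.norm(q-p).round(4),"mid",m.round(4),"ang",np.arctan2(h[1],h[0]).round(3),"grip",g.round(4))
    if n=="C": rel(*g,.05,np.arctan2(h[1],h[0])+np.pi)
E
```

```text
C len 0.1113 mid [ 0.3264 -0.3223] ang 2.803 grip [ 0.3406 -0.3273]
rel [ -0.3  -1.9 130.4] 0.03 | now [ 0.3403 -0.3292  0.1804] [-3.141  0.    -0.309] t 1.93
B len 0.1102 mid [ 0.3824 -0.2323] ang -3.1 grip [ 0.3974 -0.2317]
A len 0.11 mid [ 0.5419 -0.0822] ang -1.503 grip [ 0.5409 -0.0673]
```

Request:
{"fn": "move_arm", "kwargs": {"moves": "0 -1 20 0.01; 0 -1 45 0.02; 0 -2 70 0.03; 0 -2 95 0.03; 0 -2 120 0.03; 0 -2 140 0.03; 0 -2 155 0.03; 0 -2 165 0.03; 0 -2 172 0.03; 0 -2 172 0.03", "grip": 0.8}}

```text
clock: 2.77
position: [0.34, -0.3285, 0.0075]
tool_rot: [-3.141, 0.001, -0.341]
force: [-0.1, 0.9, -0.5]
grip_width: 0.0682
```

Request:
{"fn": "move_arm", "kwargs": {"moves": "0 0 0 0; 0 0 0 0; 0 0 0 0; 0 0 0 0; 0 0 0 0; 0 0 0 0; 0 0 0 0; 0 0 0 0; 0 0 0 0; 0 0 0 0", "grip": 0, "grip_force": 30}}

```text
clock: 3.6
position: [0.3408, -0.3286, 0.0092]
tool_rot: [3.141, -0.001, -0.341]
force: [-2.0, -0.2, 8.9]
grip_width: 0.0281
```

Request:
{"fn": "move_arm", "kwargs": {"moves": "0 0 -10 0; 0 0 -25 0; 0 0 -45 0; 0 0 -65 0; 0 0 -85 0; 0 0 -105 0; 0 0 -120 0; 0 0 -130 0; 0 0 -130 0; 0 0 -130 0"}}

```text
clock: 4.43
position: [0.3405, -0.3282, 0.1387]
tool_rot: [3.141, -0.001, -0.341]
force: [0.3, -0.1, -0.8]
grip_width: 0.0278
```

```bash
python3 - <<'E'
from h import *
f=bot.grab_frame("wrist");save(f,"w2")
E
```

```text
(no output)
```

View pics/w2.png

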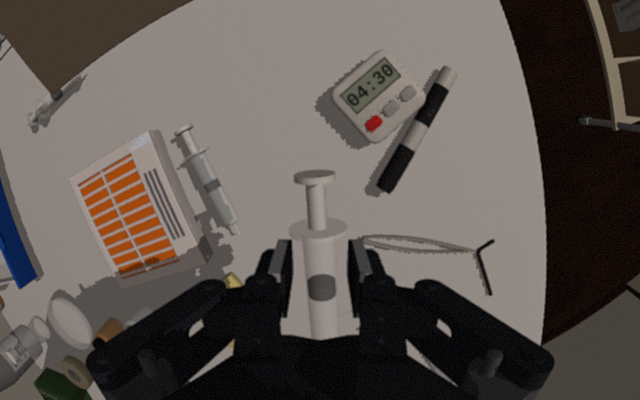

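Request:
{"fn": "move_arm", "kwargs": {"moves": "-1 -15 -10 -0.1; -2 -36 -20 -0.2; -4 -60 -30 -0.3; -6 -85 -30 -0.42; -8 -110 -30 -0.54; -10 -135 -30 -0.66; -12 -160 -30 -0.78; -14 -185 -30 -0.9; -16 -210 -30 -1.01; -17 -227 -30 -1.12"}}

```text
clock: 5.32
position: [0.4002, -0.1064, 0.1675]
tool_rot: [-3.14, 0.0, 0.786]
force: [-0.2, -0.3, -0.6]
grip_width: 0.028
```

```bash
python3 - <<'E'
from h import *
print(bot.observe()["grip_width"])
rel(.4725,.08,.17,1.475)
E
```

```text
0.0280108819931731
rel [182.9 -80.6  -2.4] -0.689 | now [ 0.4002 -0.1064  0.1675] [-3.14   0.     0.786] t 5.32
```

Request:
{"fn": "move_arm", "kwargs": {"moves": "20 -9 0 -0.08; 40 -18 0 -0.16; 62 -27 0 -0.24; 84 -37 0 -0.32; 106 -47 0 -0.4; 128 -57 0 -0.48; 150 -66 0 -0.56; 168 -74 0 -0.64; 183 -81 0 -0.69; 183 -81 0 -0.69"}}

```text
clock: 6.15
position: [0.4741, 0.0807, 0.1676]
tool_rot: [-3.141, -0.002, 1.475]
force: [-1.7, 1.5, -0.6]
grip_width: 0.0277
```

```bash
python3 - <<'E'
from h import *
f=bot.grab_frame("wrist");save(f,"w3");rel(.4725,.08,.17,1.475)
for l,z in (("drawer_front",.05),("drawer_floor",.037),("vent_grip",.115),("desiccator",0),("slot_mouth",0)):
    for d in bot.pinpoint(f,l): print(l,round(d["conf"],2),np.round(d["at"]),at_z(f,d["at"],z,True).round(4))
E
```

```text
rel [ 1.  -1.2 -2.5] -0.004 | now [0.4736 0.0789 0.1675] [-3.140e+00 -1.000e-03  1.471e+00] t 6.2
drawer_front 0.84 [312. 215.] [0.4636 0.0634 0.05  ]
drawer_floor 0.57 [310. 128.] [0.4696 0.1397 0.037 ]
```

View pics/w3.png

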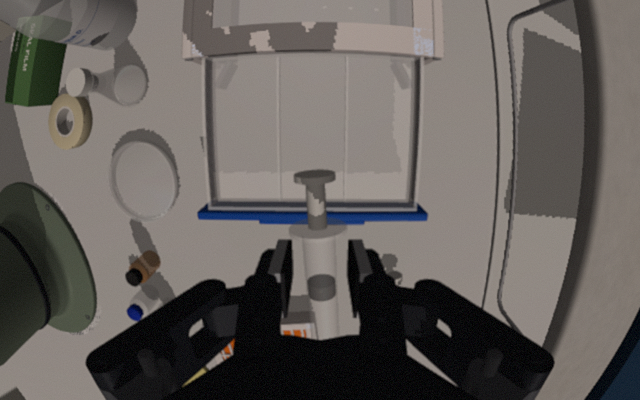

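The drawer is clearly visible: panel ends at (200,213) and (426,215), ribs at columns ~278 and ~346, and the syringe held along the tool.

```bash
python3 - <<'E'
from h import *
f=bot.grab_frame("wrist")
g=lambda u,v,z:at_z(f,(u,v),z,True)[:2]
a,b=g(199,213,.069),g(427,216,.069);d=b-a;print("panel",a.round(4),b.round(4),((a+b)/2).round(4),np.linalg.norm(d).round(4),(np.arctan2(d[1],d[0])+np.pi/2).round(4))
L,Rr=[],[]
for n,(p,q) in (("ribL",((280,55),(278,198))),("ribR",((346,55),(346,198)))):
    a,b=g(*p,.045),g(*q,.045);e=a-b;print(n,a.round(4),b.round(4),np.arctan2(e[1],e[0]).round(4))
for uv in ((217,203),(413,205),(217,60),(403,60)): print(g(*uv,.037).round(4))
E
```

```text
panel [0.3657 0.0771] [0.5624 0.054 ] [0.464  0.0656] 0.1981 1.454
ribL [0.4506 0.2019] [0.4337 0.0767] 1.4362
ribR [0.5062 0.1957] [0.4945 0.0704] 1.478
[0.372  0.0758]
[0.5589 0.0544]
[0.3922 0.2089]
[0.5577 0.19  ]
```

```bash
python3 - <<'E'
from h import *
f=bot.grab_frame("wrist");s=bot.observe();psi=s["tool_rot"][2]
for z in (.173,.185):
    p=at_z(f,(315,172),z,True)-s["position"];print("plunger end along tool x",(p[0]*np.cos(psi)+p[1]*np.sin(psi)).round(4), "y",(p[0]*np.sin(psi)-p[1]*np.cos(psi)).round(4))
p=at_z(f,(319,232),.185,True)-s["position"];print(p)
rel(.5244,.1466,.13,1.46)
E
```

```text
plunger end along tool x 0.0448 y -0.0042
plunger end along tool x 0.0472 y -0.004
[-0.0002646   0.02047405  0.01668708]
rel [74.5 43.3 38.3] 0.007 | now [0.4736 0.077  0.1683] [3.142 0.    1.467] t 6.55
```

Request:
{"fn": "move_arm", "kwargs": {"moves": "7 4 0 0; 17 11 0 0; 30 19 5 0.007; 43 27 15 0.007; 55 35 25 0.007; 64 40 35 0.007; 68 43 50 0.007; 68 43 70 0.007; 68 43 85 0.007; 68 43 85 0.007"}}

```text
clock: 7.38
position: [0.5222, 0.1412, 0.0805]
tool_rot: [-3.138, 0.001, 1.462]
force: [-0.3, -0.0, -0.7]
grip_width: 0.0281
```

```bash
python3 - <<'E'
from h import *
rel(.5238,.1406,.055,1.46);f=bot.grab_frame("wrist");save(f,"w4")
E
```

```text
rel [-0.4  1.7 25.5] 0.002 | now [0.5222 0.1412 0.0805] [-3.138e+00  1.000e-03  1.462e+00] t 7.38
```

View pics/w4.png

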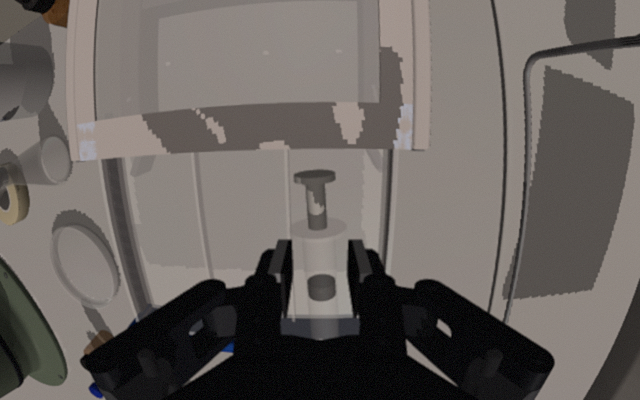

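Request:
{"fn": "move_arm", "kwargs": {"moves": "0 1 6 0; 0 1 12 0; 0 1 18 0; 0 1 23 0; 0 1 26 0; 0 1 26 0; 0 1 26 0; 0 1 26 0; 0 1 26 0; 0 1 26 0"}}

```text
clock: 8.27
position: [0.5246, 0.1408, 0.0575]
tool_rot: [3.141, -0.0, 1.462]
force: [-0.4, 0.7, 0.6]
grip_width: 0.0282
```

Request:
{"fn": "move_arm", "kwargs": {"moves": "0 0 0 0; 0 0 0 0; 0 0 0 0; 0 0 0 0; 0 0 0 0; 0 0 0 0; 0 0 0 0; 0 0 -5 0; 0 0 -15 0; 0 0 -30 0", "grip": 0.43}}

```text
clock: 9.1
position: [0.5239, 0.1407, 0.0876]
tool_rot: [-3.14, 0.0, 1.462]
force: [-0.6, 0.3, -0.0]
grip_width: 0.0367
```

```bash
python3 - <<'E'
from h import *
print(bot.observe()["force"]);rel(.42,-.17,.19,.3)
E
```

```text
[-0.55525075  0.28093703 -0.00501954]
rel [-320.2  -69.7 -102.2] 1.162 | now [0.5239 0.1407 0.0876] [-3.14   0.     1.462] t 9.1
```

Request:
{"fn": "move_arm", "kwargs": {"moves": "-5 0 -30 0.06; -30 -5 -60 0.17; -65 -13 -85 0.29; -103 -22 -102 0.41; -141 -31 -102 0.53; -179 -39 -102 0.65; -217 -47 -102 0.77; -255 -55 -102 0.89; -290 -63 -102 1.01; -320 -70 -102 1.12", "grip": 0.6}}

```text
clock: 9.93
position: [0.4189, -0.1718, 0.1904]
tool_rot: [3.141, -0.001, 0.335]
force: [0.9, -0.5, -0.4]
grip_width: 0.0513
```

```bash
python3 - <<'E'
from h import *
f=bot.grab_frame("wrist");save(f,"w5");rel(.4,-.236,.17,.06)
for l,z in (("syringe_1",0),("cassette",0)):
    for d in bot.pinpoint(f,l): print(l,round(d["conf"],2),np.round(d["at"]),at_z(f,d["at"],z,True).round(4))
E
```

```text
rel [-34.8  50.9  20.4] 0.261 | now [ 0.417  -0.1766  0.1903] [3.14  0.    0.321] t 9.98
syringe_1 0.77 [102.  23.] [0.5238 0.1602 0.    ]
syringe_1 0.62 [287.  42.] [ 0.5464 -0.0889  0.    ]
syringe_1 0.57 [365. 221.] [ 0.3855 -0.2378  0.    ]
cassette 0.91 [282. 198.] [ 0.3799 -0.1389  0.    ]
```

View pics/w5.png

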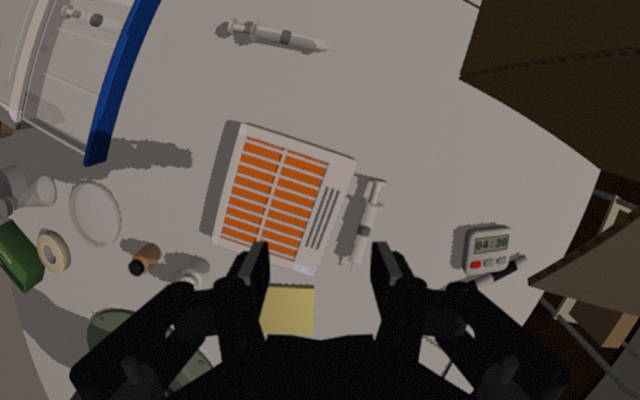

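Syringe C is in the drawer at (100,23). B runs from (378,178) to (353,270), and the cassette's front edge from (356,160) to (315,276).

```bash
python3 - <<'E'
from h import *
f=bot.grab_frame("wrist")
g=lambda uv,z:at_z(f,uv,z,True)[:2]
p,q=g((378,178),.014),g((352,270),.014);h=(q-p)/np.linalg.norm(q-p);print("B",p.round(4),q.round(4),np.linalg.norm(q-p),np.arctan2(h[1],h[0]),"grip",((p+q)/2-.012*h).round(4))
a,b=g((357,159),.026),g((315,277),.026);print("cas edge",a.round(4),b.round(4))
# flange/barrel edges near grip
print(g((386,207),.014).round(4),g((360,202),.014).round(4))
rel(*((p+q)/2-.012*h),.17,np.arctan2(h[1],h[0])+np.pi)
E
```

```text
B [ 0.4402 -0.2286] [ 0.328  -0.2424] 0.11298959083772214 -3.019782378153787 grip [ 0.396 -0.234]
cas edge [ 0.4528 -0.198 ] [ 0.3116 -0.2021]
[ 0.413  -0.2495] [ 0.4088 -0.2199]
rel [-44.1  52.3  20.1] 0.219 | now [ 0.42   -0.17    0.1901] [ 3.141e+00 -1.000e-03  3.410e-01] t 10.13
```

```bash
python3 - <<'E'
from h import *
rel(.394,-.2372,.05,.122)
E
```

```text
rel [-47.2  54.6 140.1] 0.219 | now [ 0.42   -0.17    0.1901] [ 3.141e+00 -1.000e-03  3.410e-01] t 10.13
```

Request:
{"fn": "move_arm", "kwargs": {"moves": "-6 7 10 0.03; -14 16 25 0.07; -22 26 45 0.11; -30 35 65 0.15; -38 44 85 0.19; -43 50 105 0.21; -46 53 120 0.22; -47 55 132 0.22; -47 55 140 0.22; -47 55 140 0.22", "grip": 0.45}}

```text
clock: 10.97
position: [0.3943, -0.236, 0.0483]
tool_rot: [-3.14, 0.001, 0.124]
force: [0.1, 0.2, -1.9]
grip_width: 0.0384
```

```bash
python3 - <<'E'
from h import *
rel(.394,-.2372,.012,.122);f=bot.grab_frame("wrist");save(f,"w6")
E
```

```text
rel [-0.4  1.2 36.3] 0.002 | now [ 0.3943 -0.236   0.0483] [-3.14e+00  1.00e-03  1.24e-01] t 10.97
```

View pics/w6.png

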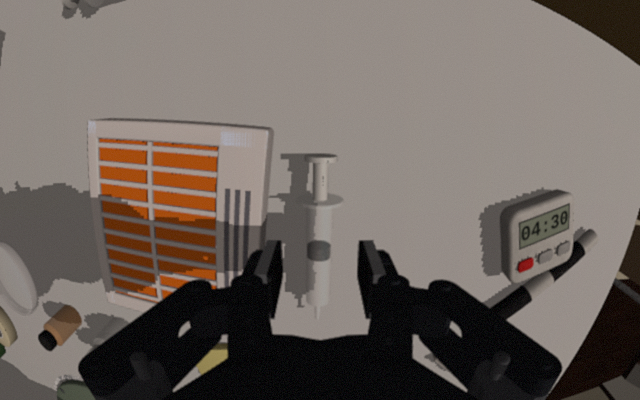

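Request:
{"fn": "move_arm", "kwargs": {"moves": "0 2.5 0 0; 0 2.5 4 0; 0 2.5 8 0; 0 2.5 12 0; 0 2.5 16 0; 0 2.5 20 0; 0 2.5 24 0; 0 2.5 28 0; 0 2.5 32 0; 0 2.5 34 0"}}

```text
clock: 11.85
position: [0.3943, -0.2396, 0.0147]
tool_rot: [-3.141, 0.0, 0.122]
force: [-1.2, -1.2, -0.6]
grip_width: 0.0385
```

Request:
{"fn": "move_arm", "kwargs": {"moves": "0 0 2 0; 0 0 3 0; 0 0 3 0; 0 0 3 0; 0 0 3 0; 0 0 3 0; 0 0 3 0; 0 0 3 0; 0 0 3 0; 0 0 3 0", "grip": 0}}

```text
clock: 12.68
position: [0.3946, -0.2398, 0.0124]
tool_rot: [3.141, -0.0, 0.122]
force: [0.2, 1.2, 6.0]
grip_width: 0.0271
```

Request:
{"fn": "move_arm", "kwargs": {"moves": "0 0 -5 0; 0 0 -20 0; 0 0 -40 0; 0 0 -65 0; 0 0 -90 0; 0 0 -115 0; 0 0 -140 0; 0 0 -155 0; 0 0 -160 0; 0 0 -160 0"}}

```text
clock: 13.52
position: [0.3949, -0.24, 0.1734]
tool_rot: [3.14, -0.002, 0.122]
force: [0.1, -0.6, -0.6]
grip_width: 0.0273
```

```bash
python3 - <<'E'
from h import *
f=bot.grab_frame("wrist");save(f,"w7");rel(.4723,.085,.17,1.46)
E
```

```text
rel [ 116.7 -313.     2.3] -1.338 | now [ 0.3944 -0.2398  0.1724] [ 3.141e+00 -1.000e-03  1.220e-01] t 13.57
```

Request:
{"fn": "move_arm", "kwargs": {"moves": "6 -15 0 -0.1; 16 -42 0 -0.22; 28 -74 0 -0.34; 40 -106 0 -0.46; 52 -138 0 -0.58; 64 -170 0 -0.7; 76 -202 0 -0.82; 88 -234 0 -0.94; 100 -262 0 -1.06; 108 -284 0 -1.18"}}

```text
clock: 14.4
position: [0.467, 0.058, 0.1711]
tool_rot: [-3.14, -0.001, 1.31]
force: [0.2, -0.4, -1.2]
grip_width: 0.0272
```

```bash
python3 - <<'E'
from h import *
f=bot.grab_frame("wrist");save(f,"w8");s=bot.observe();print(s["grip_width"])
for l,z in (("drawer_front",.05),("drawer_floor",.037)):
    for d in bot.pinpoint(f,l): print(l,round(d["conf"],2),at_z(f,d["at"],z,True).round(4))
rel(.4205,.1542,.09,1.46)
E
```

```text
0.027306721715075314
drawer_front 0.55 [0.4618 0.065  0.05  ]
drawer_floor 0.94 [0.4706 0.1384 0.037 ]
rel [ 81.8 -69.9  81.2] -0.155 | now [0.4667 0.0569 0.171 ] [-3.139 -0.     1.305] t 14.55
```

View pics/w8.png

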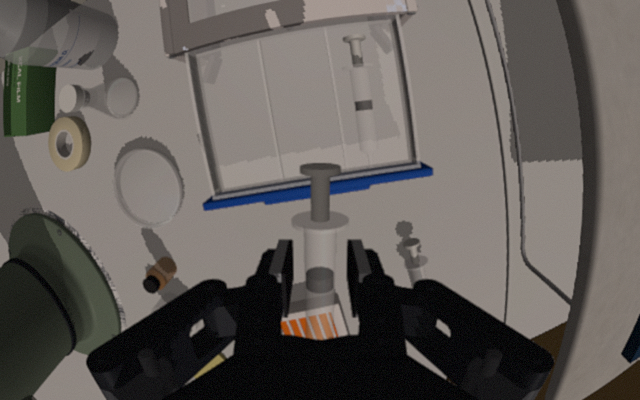

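Request:
{"fn": "move_arm", "kwargs": {"moves": "8 -7 0 -0.03; 20 -18 0 -0.07; 34 -31 0 -0.11; 48 -44 0 -0.15; 60 -56 5 -0.155; 70 -65 20 -0.155; 76 -70 40 -0.155; 77 -70 60 -0.155; 77 -70 75 -0.155; 77 -70 81 -0.155"}}

```text
clock: 15.38
position: [0.4184, 0.1482, 0.0896]
tool_rot: [-3.139, 0.001, 1.458]
force: [-0.6, -0.6, -0.3]
grip_width: 0.0272
```

```bash
python3 - <<'E'
from h import *
rel(.420,.1493,.055,1.46)
E
```

```text
rel [ 1.3  1.5 34.6] -0.002 | now [0.4184 0.1482 0.0896] [-3.139e+00  1.000e-03  1.458e+00] t 15.38
```

Request:
{"fn": "move_arm", "kwargs": {"moves": "1 1 5 0; 1 1 12 0; 1 1 19 0; 1 1 26 0; 1 1 32 0; 1 1 35 0; 1 1 35 0; 1 1 35 0; 1 1 35 0; 1 1 35 0"}}

```text
clock: 16.22
position: [0.4214, 0.149, 0.0566]
tool_rot: [3.141, -0.0, 1.457]
force: [0.2, 0.4, -0.3]
grip_width: 0.0271
```

Request:
{"fn": "move_arm", "kwargs": {"moves": "0 0 0 0; 0 0 0 0; 0 0 0 0; 0 0 0 0; 0 0 0 0; 0 0 0 0; 0 0 0 0; 0 0 -5 0; 0 0 -15 0; 0 0 -30 0", "grip": 0.43}}

```text
clock: 17.05
position: [0.4207, 0.1489, 0.0866]
tool_rot: [-3.14, 0.001, 1.457]
force: [-0.5, -0.9, 0.4]
grip_width: 0.0367
```

```bash
python3 - <<'E'
from h import *
rel(.54,-.06,.19,1.6)
E
```

```text
rel [-194.1  142.1 -103.4] -0.143 | now [0.4207 0.1489 0.0866] [-3.140e+00  1.000e-03  1.457e+00] t 17.05
```

Request:
{"fn": "move_arm", "kwargs": {"moves": "-2 2 -25 0; -12 9 -55 -0.02; -35 25 -85 -0.04; -62 45 -103 -0.06; -90 65 -103 -0.08; -118 86 -103 -0.1; -146 107 -103 -0.12; -172 126 -103 -0.14; -190 139 -103 -0.14; -194 142 -103 -0.14", "grip": 0.8}}

```text
clock: 17.88
position: [0.5412, -0.0639, 0.19]
tool_rot: [3.141, 0.001, 1.593]
force: [-0.5, -0.2, -0.3]
grip_width: 0.0687
```

```bash
python3 - <<'E'
from h import *
f=bot.grab_frame("wrist");save(f,"w9");rel(.54,-.06,.19,1.6)
for d in bot.pinpoint(f,"syringe_1"): print(round(d["conf"],2),np.round(d["at"]),at_z(f,d["at"],0,True).round(4))
E
```

```text
rel [ 2.6 -0.8 -0.1] -0.007 | now [ 0.5409 -0.0626  0.1899] [3.141 0.    1.593] t 17.93
0.94 [329. 198.] [ 0.55   -0.0872  0.    ]
```

View pics/w9.png

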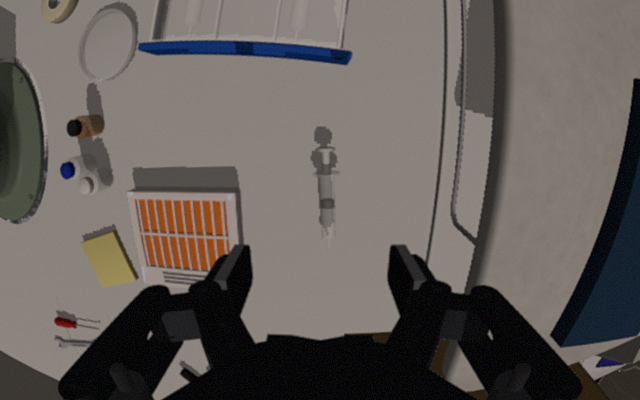

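A runs from its plunger at (323,149) to its tip at (329,241).

```bash
python3 - <<'E'
from h import *
f=bot.grab_frame("wrist")
g=lambda uv,z:at_z(f,uv,z,True)[:2]
p,q=g((323,149),.014),g((329,241),.014);h=(q-p)/np.linalg.norm(q-p);G=p+.047*h
print(np.linalg.norm(q-p),np.arctan2(h[1],h[0]),G)
rel(*G,.011,np.arctan2(h[1],h[0])+np.pi)
E
```

```text
0.10323527749914033 -1.478168359511391 [ 0.54536996 -0.07371231]
rel [-14.4   5.1 178.8] -0.067 | now [ 0.5399 -0.0595  0.1898] [ 3.142e+00 -1.000e-03  1.596e+00] t 18.03
```

Request:
{"fn": "move_arm", "kwargs": {"moves": "-4 1 15 -0.02; -9 3 40 -0.04; -14 5 65 -0.06; -14 5 90 -0.06; -14 5 115 -0.06; -14 5 135 -0.06; -14 5 152 -0.06; -14 5 165 -0.06; -14 5 174 -0.06; -14 5 178 -0.06"}}

```text
clock: 18.87
position: [0.5452, -0.073, 0.0107]
tool_rot: [-3.141, -0.0, 1.658]
force: [-0.5, -0.2, -0.1]
grip_width: 0.068
```

Request:
{"fn": "move_arm", "kwargs": {"moves": "0 0 0 0; 0 0 0 0; 0 0 0 0; 0 0 0 0; 0 0 0 0; 0 0 0 0; 0 0 0 0; 0 0 0 0; 0 0 0 0; 0 0 0 0", "grip": 0}}

```text
clock: 19.7
position: [0.5462, -0.0739, 0.0123]
tool_rot: [3.14, 0.0, 1.657]
force: [-1.2, 0.4, 6.8]
grip_width: 0.0276
```

Request:
{"fn": "move_arm", "kwargs": {"moves": "0 0 -5 0; 0 0 -20 0; 0 0 -40 0; 0 0 -65 0; 0 0 -90 0; 0 0 -115 0; 0 0 -140 0; 0 0 -155 0; 0 0 -160 0; 0 0 -160 0"}}

```text
clock: 20.53
position: [0.5461, -0.0741, 0.1728]
tool_rot: [3.139, 0.001, 1.656]
force: [0.8, 0.4, 0.1]
grip_width: 0.0273
```

```bash
python3 - <<'E'
from h import *
f=bot.grab_frame("wrist");save(f,"w10");rel(.472,.07,.17,1.46)
for l,z in (("drawer_front",.05),("drawer_floor",.037)):
    for d in bot.pinpoint(f,l): print(l,round(d["conf"],2),at_z(f,d["at"],z,True).round(4))
E
```

```text
rel [149.8 -61.    1.4] 0.197 | now [ 0.5456 -0.074   0.1715] [3.141 0.    1.657] t 20.58
drawer_front 0.94 [0.461  0.0671 0.05  ]
```

View pics/w10.png

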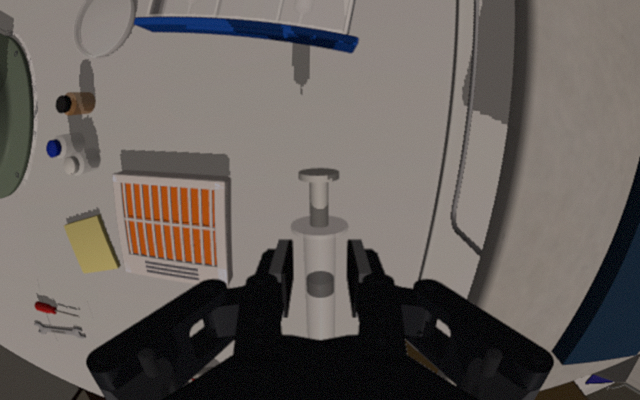

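```bash
python3 - <<'E'
from h import *
rel(.472,.1464,.09,1.46)
E
```

```text
rel [225.7 -53.8  80.5] 0.197 | now [ 0.5451 -0.0739  0.1704] [-3.14  -0.     1.657] t 20.68
```

Request:
{"fn": "move_arm", "kwargs": {"moves": "15 -4 0 0.02; 42 -10 0 0.05; 74 -18 0 0.08; 106 -26 0 0.11; 138 -34 0 0.14; 170 -41 0 0.17; 200 -48 5 0.19; 218 -52 30 0.2; 226 -54 60 0.2; 226 -54 80 0.2"}}

```text
clock: 21.52
position: [0.4705, 0.1489, 0.0887]
tool_rot: [-3.139, -0.0, 1.46]
force: [0.1, -0.8, -1.4]
grip_width: 0.0269
```

```bash
python3 - <<'E'
from h import *
f=bot.grab_frame("wrist");save(f,"w11");rel(.472,.1464,.055,1.46);print(bot.observe()["grip_width"])
E
```

```text
rel [-0.4  2.8 30.9] -0.001 | now [0.4695 0.1472 0.086 ] [-3.136e+00  2.000e-03  1.459e+00] t 21.57
0.027445234575892
```

View pics/w11.png

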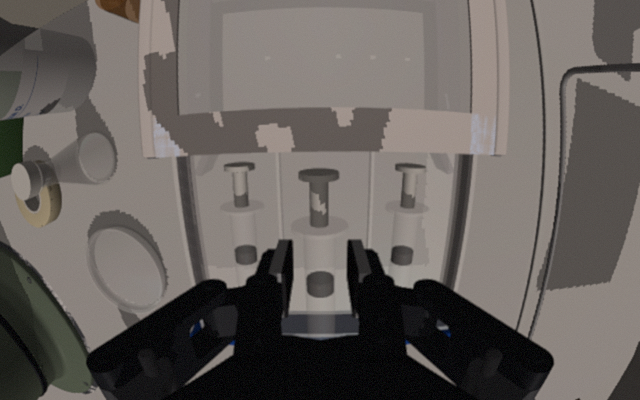

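Both placed syringes lie in the outer lanes, and the third is centred over the middle lane.

Request:
{"fn": "move_arm", "kwargs": {"moves": "0 1 4 0; 0 2 9 0; 0 2 15 0; 0 2 21 0; 0 2 27 0; 0 2 31 0; 0 2 31 0; 0 2 31 0; 0 2 31 0; 0 2 31 0"}}

```text
clock: 22.4
position: [0.4746, 0.1466, 0.0606]
tool_rot: [3.141, -0.0, 1.457]
force: [0.1, -0.1, -1.0]
grip_width: 0.0274
```

Request:
{"fn": "move_arm", "kwargs": {"moves": "0 0 0 0; 0 0 0 0; 0 0 0 0; 0 0 0 0; 0 0 0 0; 0 0 0 0; 0 0 0 0; 0 0 -5 0; 0 0 -15 0; 0 0 -30 0", "grip": 0.4}}

```text
clock: 23.23
position: [0.4739, 0.1464, 0.0906]
tool_rot: [-3.14, 0.001, 1.457]
force: [-1.1, 0.1, 0.0]
grip_width: 0.0341
```

```bash
python3 - <<'E'
from h import *
rel(.458,.01,.19,1.46)
E
```

```text
rel [-137.4   -0.4  -99.3] -0.003 | now [0.4739 0.1464 0.0906] [-3.140e+00  1.000e-03  1.457e+00] t 23.23
```

Request:
{"fn": "move_arm", "kwargs": {"moves": "0 0 -20 0; 0 0 -50 0; -5 0 -80 0; -25 0 -99 0; -50 0 -99 0; -75 0 -99 0; -100 0 -99 0; -122 0 -99 0; -135 0 -99 0; -137 0 -99 0", "grip": 0}}

```text
clock: 24.07
position: [0.4584, 0.0079, 0.1901]
tool_rot: [3.141, 0.001, 1.454]
force: [0.4, 0.2, -0.2]
grip_width: -0.0001
```

```bash
python3 - <<'E'
from h import *
f=bot.grab_frame("wrist");save(f,"w12");rel(.458,.015,.042,1.46)
for l,z in (("drawer_front",.05),("drawer_floor",.037),("syringe_1",.037),("cassette",0)):
    for d in bot.pinpoint(f,l): print(l,round(d["conf"],2),np.round(d["at"]),at_z(f,d["at"],z,True).round(4))
E
```

```text
rel [  5.9  -1.5 148.1] -0.005 | now [0.4587 0.0091 0.1901] [3.141 0.    1.455] t 24.12
drawer_front 0.81 [319. 129.] [0.4627 0.0641 0.05  ]
drawer_floor 0.95 [317.  50.] [0.4696 0.1392 0.037 ]
syringe_1 0.76 [264.  57.] [0.4187 0.1396 0.037 ]
syringe_1 0.57 [375.  57.] [0.5233 0.1279 0.037 ]
cassette 0.68 [274. 296.] [ 0.3797 -0.1395  0.    ]
```

View pics/w12.png

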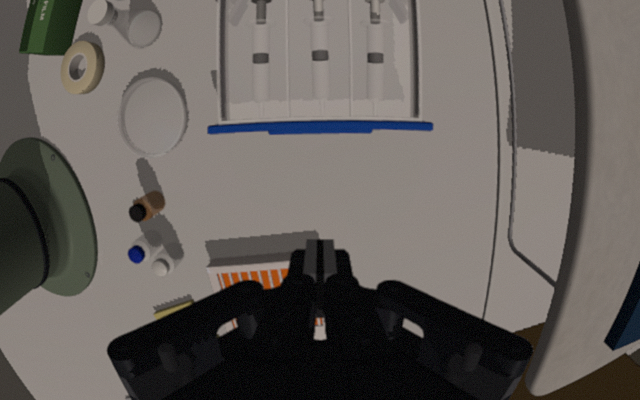

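All three syringes are in their lanes. I'll lower the closed fingers in front of the panel and push.

Request:
{"fn": "move_arm", "kwargs": {"moves": "1 0 15 0; 3 -1 35 0; 6 -1 60 0; 6 -1 85 0; 6 -1 105 0; 6 -1 122 0; 6 -1 135 0; 6 -1 144 0; 6 -1 148 0; 6 -1 148 0"}}

```text
clock: 25.15
position: [0.4583, 0.017, 0.0409]
tool_rot: [-3.141, 0.0, 1.458]
force: [0.4, 1.0, 0.5]
grip_width: -0.0002
```

Request:
{"fn": "move_arm", "kwargs": {"moves": "8 0 0 0; 18 0 0 0; 27 0 0 0; 34 0 0 0; 42 0 0 0; 52 0 0 0; 62 0 0 0; 72 0 0 0; 82 0 0 0; 92 0 0 0"}}

```text
clock: 25.98
position: [0.4689, 0.109, 0.0413]
tool_rot: [-3.141, 0.0, 1.457]
force: [-1.4, -1.4, 0.0]
grip_width: 0.0003
```

```bash
python3 - <<'E'
from h import *
f=bot.grab_frame("wrist");save(f,"w13");rel(.472,.15,.042,1.46)
for l,z in (("drawer_front",.05),("drawer_floor",.037)):
    for d in bot.pinpoint(f,l): print(l,round(d["conf"],2),np.round(d["at"]),at_z(f,d["at"],z,True).round(4))
f=bot.grab_frame("top");P=cloud(f);h=cv2.cvtColor(f["frame"],cv2.COLOR_RGB2HSV)
m=(h[...,0]>100)&(h[...,0]<130)&(h[...,1]>120);m[:140]=0;m[245:]=0;m[:,:190]=0;m[:,340:]=0
m&=P[...,2]>.055
print(m.sum(),cv2.minAreaRect(P[m][:,:2].astype(np.float32)))
E
```

```text
rel [38.9 -1.6 -0.6] -0.001 | now [0.4693 0.1112 0.0414] [ 3.141e+00 -2.000e-03  1.459e+00] t 26.03
drawer_front 0.56 [318. 244.] [0.4674 0.1202 0.05  ]
drawer_floor 0.2 [425.  96.] [0.5272 0.1843 0.037 ]
0 ((0.0, 0.0), (0.0, 0.0), 0.0)
```

Request:
{"fn": "move_arm", "kwargs": {"moves": "8 0 0 0; 16 0 0 0; 24 0 0 0; 32 0 0 0; 39 0 0 0; 45 0 0 0; 49 0 0 0; 53 0 0 0; 56 0 0 0; 58 0 0 0"}}

```text
clock: 27.02
position: [0.4756, 0.1658, 0.0413]
tool_rot: [-3.142, -0.0, 1.457]
force: [-1.2, -1.1, 0.2]
grip_width: 0.0003
```

Request:
{"fn": "move_arm", "kwargs": {"moves": "1 0 0 0; 2 0 0 0; 3 0 0 0; 4 0 0 0; 5 0 0 0; 6 0 0 0; 7 0 0 0; 8 0 0 0; 9 0 0 0; 10 0 0 0"}}

```text
clock: 27.85
position: [0.4766, 0.1747, 0.0413]
tool_rot: [-3.141, 0.001, 1.456]
force: [-1.3, -5.1, 2.3]
grip_width: -0.0005
```

Request:
{"fn": "move_arm", "kwargs": {"moves": "1 0 0 0; 2 0 0 0; 3 0 0 0; 4 0 0 0; 5 0 0 0; 6 0 0 0; 7 0 0 0; 8 0 0 0; 9 0 0 0; 10 0 0 0"}}

```text
clock: 28.68
position: [0.4774, 0.1813, 0.0412]
tool_rot: [-3.14, 0.006, 1.454]
force: [-4.0, -30.0, 17.5]
grip_width: 0.0
```

Request:
{"fn": "move_arm", "kwargs": {"moves": "-4 0 0 0; -10 0 0 0; -20 0 0 0; -35 0 -10 0; -50 0 -30 0; -65 0 -55 0; -80 0 -80 0; -95 0 -105 0; -105 0 -125 0; -110 0 -130 0"}}

```text
clock: 29.52
position: [0.4663, 0.0745, 0.1741]
tool_rot: [3.138, -0.001, 1.455]
force: [0.7, 1.0, 0.7]
grip_width: -0.0001
```

```bash
python3 - <<'E'
from h import *
f=bot.grab_frame("wrist");save(f,"w14");rel(.38,-.24,.19,1.46)
for l,z in (("drawer_front",.05),("drawer_floor",.037),("cassette",0),("vent_grip",.115),("slot_mouth",0),("slot_home",0)):
    for d in bot.pinpoint(f,l): print(l,round(d["conf"],2),np.round(d["at"]),at_z(f,d["at"],z,True).round(4))
E
```

```text
rel [-321.9  -49.1  -16.8] -0.005 | now [0.4662 0.0741 0.1735] [ 3.138 -0.     1.455] t 29.57
drawer_front 0.87 [316.  57.] [0.4756 0.1941 0.05  ]
slot_mouth 0.76 [316.  60.] [0.4759 0.1999 0.    ]
```

View pics/w14.png

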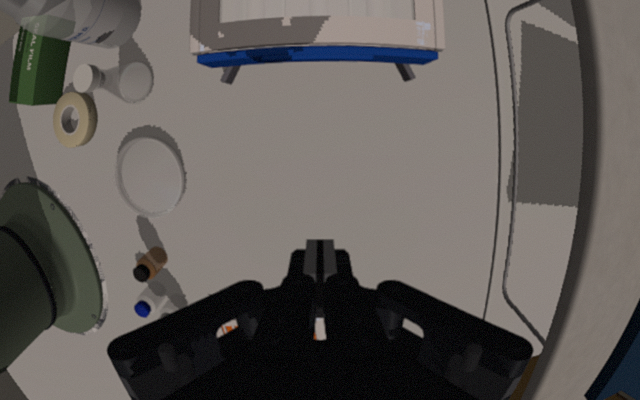

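The drawer is shut, with its panel flush at (316,57) and the guides visible below. Now the cassette: I'll go before its front face with the fingers half open, to push at two points.

Request:
{"fn": "move_arm", "kwargs": {"moves": "-15 -2 -5 -0.01; -45 -6 -10 -0.03; -82 -12 -10 -0.05; -120 -17 -10 -0.07; -158 -23 -10 -0.09; -196 -28 -10 -0.11; -234 -34 -10 -0.12; -272 -40 -10 -0.12; -308 -45 -10 -0.12; -335 -49 -10 -0.12", "grip": 0.6}}

```text
clock: 30.7
position: [0.3773, -0.2535, 0.1807]
tool_rot: [-3.141, -0.0, 1.576]
force: [0.7, 0.5, 0.9]
grip_width: 0.0515
```

```bash
python3 - <<'E'
from h import *
print(bot.observe()["position"],bot.observe()["tool_rot"])
f=bot.grab_frame("top");save(f,"t2");P=cloud(f);Z=P[...,2]
vv,uu=np.mgrid[0:400,0:640]
def rect(m,n):
    q=P[m][:,:2].astype(np.float32);r=cv2.minAreaRect(q);print(n,m.sum(),np.round(r[0],4),np.round(r[1],4),round(r[2],2))
rect((uu>340)&(uu<412)&(vv>190)&(vv<265)&(Z>.018)&(Z<.034),"cassette")
h=cv2.cvtColor(f["frame"],cv2.COLOR_RGB2HSV);m=(h[...,0]>100)&(h[...,0]<130)&(h[...,1]>120)&(vv>140)&(vv<245)&(uu>200)&(uu<340)
print(m.sum(),np.median(Z[m])); rect(m&(Z>.04),"blue")
w=bot.grab_frame("wrist")
for l,z in (("drawer_front",.05),("slot_mouth",0),("cassette",0)):
    for g,fi in ((f,False),(w,True)):
        for d in bot.pinpoint(g,l): print(l,fi,round(d["conf"],2),np.round(d["at"]),at_z(g,d["at"],z,fi).round(4))
E
```

```text
[ 0.37730426 -0.25350673  0.18065129] [-3.14061370e+00 -1.88193651e-04  1.57569945e+00]
cassette 2462 [ 0.3811 -0.1393] [0.1395 0.1243] 0.38
293 nan
blue 277 [0.4762 0.1933] [0.0101 0.1975] 83.92
drawer_front False 0.71 [258. 195.] [0.4621 0.1929 0.05  ]
cassette False 0.86 [381. 228.] [ 0.3808 -0.137   0.    ]
cassette True 0.81 [329.  67.] [ 0.3831 -0.1384  0.    ]
```

Request:
{"fn": "move_arm", "kwargs": {"moves": "3 1 15 0; 7 2 40 0; 11 3 65 0; 15 4 90 0; 18 4 115 0; 18 4 137 0; 18 4 153 0; 18 4 164 0; 18 4 170 0; 18 4 172 0"}}

```text
clock: 31.93
position: [0.3824, -0.2323, 0.0086]
tool_rot: [-3.141, -0.001, 1.578]
force: [-0.5, -0.5, -0.4]
grip_width: 0.0511
```

Request:
{"fn": "move_arm", "kwargs": {"moves": "2 0 0 0; 4 0 0 0; 6 0 0 0; 8 0 0 0; 10 0 0 0; 12 0 0 0; 14 0 0 0; 16 0 0 0; 18 0 0 0; 20 0 0 0"}}

```text
clock: 32.77
position: [0.3823, -0.2129, 0.0093]
tool_rot: [-3.142, -0.0, 1.577]
force: [0.0, 0.0, 0.6]
grip_width: 0.0515
```

```bash
cat > path.py <<'E'
from h import *
from scipy.optimize import fsolve
def plan(c0,goal,Rd,off,ds,n):
    """origin path: arc to phi, straight, arc to goal heading (COM-nonholonomic); rows in tool axes from the current pose"""
    th0=c0[2];thg=goal[2]
    def seg(p,th,L,k): # k curvature (rad/m)
        if abs(k)<1e-9: return p+L*np.array([np.cos(th),np.sin(th)]),th
        t2=th+k*L;return p+np.array([np.sin(t2)-np.sin(th),-np.cos(t2)+np.cos(th)])/k,t2
    def segs(phi,L):
        s1=np.sign(phi-th0);s2=np.sign(thg-phi)
        return [(abs(phi-th0)*Rd,s1/Rd),(L,0),(abs(thg-phi)*Rd,s2/Rd)]
    def end(v):
        p,th=np.array(c0[:2]),th0
        for L,k in segs(*v): p,th=seg(p,th,L,k)
        return p-np.array(goal[:2])
    d=np.array(goal[:2])-c0[:2]
    v=fsolve(end,[np.arctan2(d[1],d[0])-.05,.15]);print("phi,L",v.round(3),end(v).round(5))
    s=bot.observe();T0=s["position"][:2];ps=s["tool_rot"][2]
    S=segs(*v);tot=sum(a for a,_ in S);out=[]
    for i in range(1,n+1):
        l=min(i*ds,tot);p,th=np.array(c0[:2]),th0
        for L,k in S:
            p,th=seg(p,th,min(L,l),k);l-=min(L,l)
        t=p-off*np.array([np.cos(th),np.sin(th)])-T0
        out.append("%.0f %.0f 0 %.2f"%(1000*(t[0]*np.cos(ps)+t[1]*np.sin(ps)),1000*(t[0]*np.sin(ps)-t[1]*np.cos(ps)),-(th-ps)))
    print("tot",tot.round(3));print("; ".join(out))
def cas(f):
    P=cloud(f);Z=P[...,2];vv,uu=np.mgrid[0:400,0:640];h=cv2.cvtColor(f["frame"],cv2.COLOR_RGB2HSV)
    m=(uu>240)&(uu<412)&(vv>150)&(vv<270)&(Z>.018)&(Z<.034)
    m=cv2.morphologyEx(m.astype(np.uint8),cv2.MORPH_OPEN,np.ones((5,5)))
    n,l,st,c=cv2.connectedComponentsWithStats(m);i=1+np.argmax(st[1:,4]);r=cv2.minAreaRect(P[l==i][:,:2].astype(np.float32))
    print("cas rect",np.round(r[0],4),np.round(r[1],4),round(r[2],2));return r
E
python3 - <<'E'
from path import *
s=bot.observe();print(s["force"].round(1),s["position"].round(4),s["tool_rot"].round(3))
f=bot.grab_frame("top");cas(f)
for d in bot.pinpoint(f,"cassette"): print(d["conf"],at_z(f,d["at"],0).round(4))
E
```

```text
[0.  0.  0.6] [ 0.3823 -0.2129  0.0093] [-3.142 -0.     1.577]
cas rect [ 0.3809 -0.1392] [0.1394 0.124 ] 0.32
0.7 [0.4892 0.2712 0.    ]
0.55 [ 0.3813 -0.1289  0.    ]
```

```bash
python3 - <<'E'
from path import *
plan((.381,-.1393,1.576),(.4659,.0989,1.463),.22,.0735,.013,22)
E
```

```text
phi,L [0.936 0.   ] [-0.0004   0.00029]
tot 0.257
13 -5 0 0.06; 26 -8 0 0.12; 40 -10 0 0.18; 54 -12 0 0.24; 67 -13 0 0.30; 81 -13 0 0.36; 95 -12 0 0.41; 108 -10 0 0.47; 122 -8 0 0.53; 135 -4 0 0.59; 147 1 0 0.63; 156 12 0 0.57; 164 22 0 0.51; 174 32 0 0.45; 184 41 0 0.40; 195 50 0 0.34; 206 58 0 0.28; 217 66 0 0.22; 229 72 0 0.16; 238 77 0 0.11; 238 77 0 0.11; 238 77 0 0.11path.py:17: RuntimeWarning: The iteration is not making good progress, as measured by the 
 improvement from the last ten iterations.
  v=fsolve(end,[np.arctan2(d[1],d[0])-.05,.15]);print("phi,L",v.round(3),end(v).round(5))
```

```bash
python3 - <<'E'
from path import *
plan((.381,-.1393,1.576),(.4672,.110,1.463),.15,.0735,.012,24)
E
```

```text
phi,L [1.166 0.159] [ 0. -0.]
tot 0.265
12 -6 0 0.08; 25 -11 0 0.16; 38 -14 0 0.24; 51 -16 0 0.32; 64 -18 0 0.40; 76 -14 0 0.41; 87 -9 0 0.41; 98 -4 0 0.41; 109 1 0 0.41; 120 6 0 0.41; 131 10 0 0.41; 142 15 0 0.41; 153 20 0 0.41; 164 25 0 0.41; 175 30 0 0.41; 186 34 0 0.41; 197 39 0 0.41; 208 44 0 0.41; 217 52 0 0.36; 227 61 0 0.28; 237 70 0 0.20; 248 78 0 0.12; 249 79 0 0.11; 249 79 0 0.11
```

Request:
{"fn": "move_arm", "kwargs": {"moves": "7 -3 0 0.04; 13 -6 0 0.08; 19 -9 0 0.12; 25 -11 0 0.16; 32 -13 0 0.2; 38 -14 0 0.24; 45 -15 0 0.28; 51 -16 0 0.32; 58 -17 0 0.36; 64 -18 0 0.4"}}

```text
clock: 33.7
position: [0.3637, -0.1492, 0.0093]
tool_rot: [-3.141, 0.0, 1.175]
force: [-1.2, -1.8, 0.4]
grip_width: 0.051
```

```bash
python3 - <<'E'
from path import *
r=cas(bot.grab_frame("top"));s=bot.observe();p=s["position"];ps=s["tool_rot"][2]
print(p.round(4),ps.round(3),s["force"].round(1),"expected cas",(p[:2]+.0735*np.array([np.cos(ps),np.sin(ps)])).round(4),np.degrees(ps)-90)
E
```

```text
cas rect [ 0.3918 -0.0817] [0.1241 0.1402] 67.48
[ 0.3636 -0.1481  0.0093] 1.172 [ 0.8  2.  -0.7] expected cas [ 0.3921 -0.0804] -22.82724868167493
```

The cassette tracks the fingers to within about 1.5 mm.

```bash
python3 - <<'E'
from path import *
plan((.3919,-.0810,1.175),(.4672,.110,1.463),.15,.0735,.012,19)
E
```

```text
phi,L [1.162 0.159] [ 0. -0.]
tot 0.206
11 -1 0 0.01; 23 -0 0 0.01; 35 -0 0 0.01; 47 -0 0 0.01; 59 -0 0 0.01; 71 -0 0 0.01; 83 0 0 0.01; 95 0 0 0.01; 107 0 0 0.01; 119 0 0 0.01; 131 1 0 0.01; 143 1 0 0.01; 155 1 0 0.01; 167 4 0 -0.04; 180 9 0 -0.12; 193 13 0 -0.20; 206 16 0 -0.28; 208 16 0 -0.29; 208 16 0 -0.29
```

Request:
{"fn": "move_arm", "kwargs": {"moves": "11 0 0 0.01; 23 0 0 0.01; 35 0 0 0.01; 47 0 0 0.01; 59 0 0 0.01; 71 0 0 0.01; 83 0 0 0.01; 95 0 0 0.01; 107 0 0 0.01; 119 0 0 0.01"}}

```text
clock: 34.58
position: [0.4096, -0.0394, 0.0093]
tool_rot: [-3.141, 0.001, 1.167]
force: [-1.5, -2.7, 0.6]
grip_width: 0.051
```

```bash
python3 - <<'E'
from path import *
f=bot.grab_frame("top");r=cas(f);s=bot.observe();p=s["position"];ps=s["tool_rot"][2]
e=p[:2]+.0735*np.array([np.cos(ps),np.sin(ps)])
print(p.round(4),ps.round(3),s["force"].round(1),"expected cas",e.round(4),np.degrees(ps))
a=np.radians(r[2]);a=ps+((a-ps+np.pi/4)%(np.pi/2)-np.pi/4)
plan((*(.5*e+.5*np.array(r[0])),(a+ps)/2),(.4672,.110,1.463),.13,.0735,.011,11)
E
```

```text
cas rect [0.453  0.0534] [0.0757 0.1343] 72.31
[ 0.4108 -0.0372  0.0093] 1.169 [ 2.1  3.5 -0.7] expected cas [0.4396 0.0305] 66.99705460357295
phi,L [1.218 0.039] [0. 0.]
tot 0.071
24 5 0 -0.05; 35 4 0 -0.05; 46 4 0 -0.05; 57 6 0 -0.08; 69 10 0 -0.17; 81 14 0 -0.25; 87 16 0 -0.29; 87 16 0 -0.29; 87 16 0 -0.29; 87 16 0 -0.29; 87 16 0 -0.29
```

```bash
python3 - <<'E'
from path import *
plan((.4396,.0305,1.169),(.4672,.110,1.463),.15,.0735,.009,11)
E
```

```text
phi,L [1.149 0.035] [-0. -0.]
tot 0.085
9 -1 0 0.02; 18 -1 0 0.02; 27 -1 0 0.02; 36 -1 0 0.02; 45 3 0 -0.03; 54 7 0 -0.09; 64 10 0 -0.15; 73 13 0 -0.21; 83 15 0 -0.27; 87 16 0 -0.29; 87 16 0 -0.29
```

Request:
{"fn": "move_arm", "kwargs": {"moves": "9 0 0 0.01; 18 0 0 0.02; 27 -1 0 0.02; 36 0 0 0.02; 45 3 0 -0.03; 54 7 0 -0.09; 64 10 0 -0.15; 73 13 0 -0.21; 83 15 0 -0.27; 87 16 0 -0.29"}}

```text
clock: 35.47
position: [0.4597, 0.0358, 0.0094]
tool_rot: [3.141, -0.001, 1.464]
force: [-1.1, -2.9, 2.6]
grip_width: 0.0512
```

```bash
python3 - <<'E'
from path import *
f=bot.grab_frame("wrist");save(f,"w15");s=bot.observe();p=s["position"];ps=s["tool_rot"][2]
print(p.round(4),ps.round(3),s["force"].round(1),"expected cas",(p[:2]+.0735*np.array([np.cos(ps),np.sin(ps)])).round(4))
for l,z in (("cassette",0),("slot_mouth",0),("drawer_front",.05)):
    for d in bot.pinpoint(f,l): print(l,round(d["conf"],2),np.round(d["at"]),at_z(f,d["at"],z,True).round(4))
E
```

```text
[0.4597 0.0359 0.0093] 1.462 [ 0.4  1.3 -0. ] expected cas [0.4677 0.1089]
cassette 0.73 [320. 106.] [0.466  0.1108 0.    ]
```

View pics/w15.png

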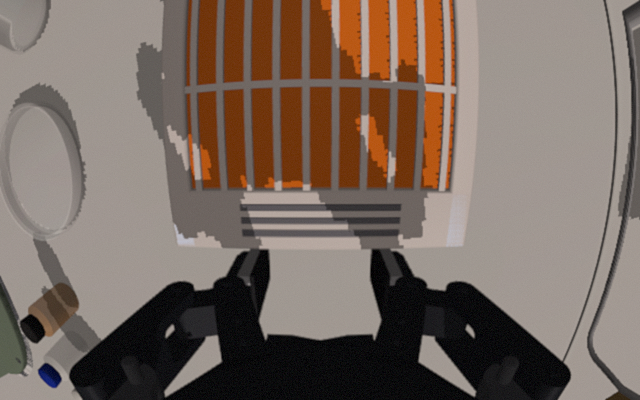

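The cassette is square before the slot. I'll back off a hair, raise 4 mm for body clearance over the cabinet, then push in straight.

Request:
{"fn": "move_arm", "kwargs": {"moves": "-3 0 0 0; -3 0 -4 0; 4 0 -4 0; 14 0 -4 0; 24 0 -4 0; 34 0 -4 0; 44 0 -4 0; 54 0 -4 0; 64 0 -4 0; 74 0 -4 0"}}

```text
clock: 36.5
position: [0.4669, 0.109, 0.0133]
tool_rot: [-3.141, 0.0, 1.457]
force: [-0.6, -4.8, 2.9]
grip_width: 0.0515
```

```bash
python3 - <<'E'
from path import *
f=bot.grab_frame("wrist");s=bot.observe();p=s["position"];ps=s["tool_rot"][2]
print(p.round(4),ps.round(3),s["force"].round(1),"expected cas",(p[:2]+.0735*np.array([np.cos(ps),np.sin(ps)])).round(4))
for l,z in (("cassette",0),("slot_mouth",0),("drawer_front",.05)):
    for d in bot.pinpoint(f,l): print(l,round(d["conf"],2),np.round(d["at"]),at_z(f,d["at"],z,True).round(4))
rel(.4809-.0735*.1076,.2366-.0735*.9942,.0134,1.463)
E
```

```text
[0.4673 0.1113 0.0133] 1.459 [0.1 3.9 0. ] expected cas [0.4755 0.1843]
cassette 0.88 [322. 109.] [0.4745 0.1823 0.    ]
drawer_front 0.58 [323.  77.] [0.4756 0.1927 0.05  ]
rel [55.5 -0.2 -0.2] -0.005 | now [0.4669 0.1083 0.0132] [-3.142 -0.     1.458] t 36.7
```

Request:
{"fn": "move_arm", "kwargs": {"moves": "6 0 0 0; 13 0 0 0; 20 0 0 0; 27 0 0 0; 33 0 0 0; 38 0 0 0; 42 0 0 0; 45 0 0 0; 48 0 0 0; 50 0 0 0"}}

```text
clock: 37.53
position: [0.4726, 0.1578, 0.0133]
tool_rot: [-3.142, 0.0, 1.457]
force: [0.2, -1.6, -1.3]
grip_width: 0.0513
```

Request:
{"fn": "move_arm", "kwargs": {"moves": "0.5 0 0 0; 1 0 0 0; 1.5 0 0 0; 2 0 0 0; 2.5 0 0 0; 3 0 0 0; 3.5 0 0 0; 4 0 0 0; 4.5 0 0 0; 5 0 0 0"}}

```text
clock: 38.37
position: [0.4732, 0.1625, 0.0133]
tool_rot: [-3.142, 0.0, 1.457]
force: [-0.2, -3.0, -2.2]
grip_width: 0.0513
```

Not at the stop yet (only sliding friction), so I'll keep pushing slowly.

Request:
{"fn": "move_arm", "kwargs": {"moves": "0.5 0 0 0; 1 0 0 0; 1.5 0 0 0; 2 0 0 0; 2.5 0 0 0; 3 0 0 0; 3.5 0 0 0; 4 0 0 0; 4.5 0 0 0; 5 0 0 0"}}

```text
clock: 39.2
position: [0.4737, 0.165, 0.0133]
tool_rot: [-3.141, 0.003, 1.455]
force: [1.5, -18.3, 4.3]
grip_width: 0.0512
```

Stopped 16 mm before the panel, as specified for home. I'll back off, rise and check.

Request:
{"fn": "move_arm", "kwargs": {"moves": "-4 0 0 0; -12 0 0 0; -25 0 0 0; -40 0 -10 0; -55 0 -30 0; -70 0 -60 0; -80 0 -90 0; -85 0 -120 0; -85 0 -150 0; -85 0 -170 0"}}

```text
clock: 40.03
position: [0.4644, 0.0818, 0.186]
tool_rot: [3.139, -0.001, 1.455]
force: [-0.1, 0.3, 1.4]
grip_width: 0.0511
```

```bash
python3 - <<'E'
from path import *
rel(.52,.28,.2,1.46)
w=bot.grab_frame("wrist");f=bot.grab_frame("top");P=cloud(f);Z=P[...,2];vv,uu=np.mgrid[0:400,0:640]
for l,z in (("cassette",0),("slot_home",0),("drawer_front",.05),("vent_grip",.115)):
    for g,fi in ((w,True),(f,False)):
        for d in bot.pinpoint(g,l): print(l,fi,round(d["conf"],2),np.round(d["at"]),at_z(g,d["at"],z,fi).round(4))
def rect(m,n):
    if m.sum()<5: return print(n,"none")
    q=P[m][:,:2].astype(np.float32);r=cv2.minAreaRect(q);print(n,m.sum(),np.round(r[0],4),np.round(r[1],4),round(r[2],2))
h=cv2.cvtColor(f["frame"],cv2.COLOR_RGB2HSV);m=(h[...,0]>100)&(h[...,0]<130)&(h[...,1]>120)&(vv>140)&(vv<245)&(uu>200)&(uu<340)
rect(m&(Z>.04),"blue")
rect((uu>240)&(uu<300)&(vv>150)&(vv<240)&(Z>.018)&(Z<.034),"cas front strip")
rect((uu>185)&(uu<225)&(vv>145)&(vv<180)&(Z>.112)&(Z<.135),"knob")
E
```

```text
rel [203.3  32.4 -13.8] -0.005 | now [0.4644 0.0818 0.186 ] [ 3.139e+00 -1.000e-03  1.455e+00] t 40.03
drawer_front True 0.96 [321.  69.] [0.477 0.192 0.05 ]
vent_grip False 0.53 [201. 163.] [0.5355 0.3282 0.115 ]
blue 30 [0.391  0.2035] [0.0069 0.026 ] 84.53
cas front strip none
knob 78 [0.5407 0.3262] [0.0325 0.0142] 79.69
```

```bash
python3 - <<'E'
from path import *
w=bot.grab_frame("wrist")
for v in range(66,112,3):
    print(v,[pt(w,(u,v),True).round(3).tolist() for u in (280,360)])
f=bot.grab_frame("top");P=cloud(f);Z=P[...,2]
print("bottle max z",np.nanmax(Z[255:300,180:260]), "wall", np.round(P[160,[100,150,175,185,190]],3).tolist())
rel(.5407,.3262,.18,1.391)
E
```

```text
66 [[0.442, 0.197, 0.069], [0.507, 0.19, 0.069]]
69 [[0.442, 0.195, 0.069], [0.507, 0.187, 0.068]]
72 [[0.438, 0.197, 0.036], [0.512, 0.189, 0.027]]
75 [[0.436, 0.195, 0.027], [0.512, 0.186, 0.027]]
78 [[0.436, 0.192, 0.027], [0.512, 0.184, 0.027]]
81 [[0.436, 0.189, 0.027], [0.511, 0.181, 0.027]]
84 [[0.435, 0.186, 0.027], [0.511, 0.178, 0.027]]
87 [[0.435, 0.183, 0.026], [0.511, 0.175, 0.026]]
90 [[0.433, 0.181, 0.015], [0.512, 0.173, 0.012]]
93 [[0.431, 0.179, 0.001], [0.513, 0.17, 0.001]]
96 [[0.431, 0.176, 0.002], [0.513, 0.167, 0.001]]
99 [[0.43, 0.173, 0.0], [0.513, 0.164, 0.0]]
102 [[0.43, 0.17, 0.0], [0.513, 0.161, -0.0]]
105 [[0.43, 0.167, 0.001], [0.512, 0.157, 0.001]]
108 [[0.429, 0.164, 0.0], [0.512, 0.154, 0.001]]
111 [[0.429, 0.161, 0.001], [0.512, 0.151, 0.001]]
bottle max z 0.228174955426086 wall [[0.491, 0.419, 0.421], [0.528, 0.42, 0.203], [0.555, 0.42, 0.045], [0.569, 0.42, -0.034], [0.576, 0.42, -0.078]]
rel [250.4  48.7   2.7] 0.066 | now [0.4639 0.083  0.1828] [-3.141  0.     1.457] t 40.63
```

The cassette is home: its front edge is 12 mm before the lip, which makes 16 mm to the panel. Next is the vent. Knob at (0.5407, 0.3262), bar yaw ≈1.39; there is a wall at y = 0.42, so I'll go gently.

Request:
{"fn": "move_arm", "kwargs": {"moves": "12 2 0 0.01; 36 7 0 0.02; 66 13 0 0.03; 98 19 0 0.04; 130 25 0 0.05; 162 32 0 0.06; 194 38 0 0.07; 222 43 0 0.07; 242 47 0 0.07; 250 49 0 0.07", "grip": 0.6}}

```text
clock: 41.47
position: [0.5409, 0.3292, 0.1826]
tool_rot: [-3.141, -0.001, 1.39]
force: [0.2, -0.5, -0.3]
grip_width: 0.0513
```

```bash
python3 - <<'E'
from path import *
w=bot.grab_frame("wrist");s=bot.observe();print(s["force"].round(1),s["qpos"].round(2))
for d in bot.pinpoint(w,"vent_grip"): print(round(d["conf"],2),np.round(d["at"]),at_z(w,d["at"],.115,True).round(4))
# knob top points from wrist depth
vv,uu=np.mgrid[0:400,0:640];K=np.array(w["K"]);x=(uu-K[0,2])/K[0,0];y=(vv-K[1,2])/K[1,1];r=np.hypot(x,y)
d=np.stack([x*np.sinc(r/np.pi),-y*np.sinc(r/np.pi),-np.cos(r)],-1);z=w["z_map"][...,None]
P=(d/np.cos(r)[...,None]*z)@cam(w).T+w["eye"]
m=(np.hypot(P[...,0]-.5407,P[...,1]-.3262)<.03)&(P[...,2]>.117)&(P[...,2]<.127)
print(m.sum());
if m.sum()>10: print(cv2.minAreaRect(P[m][:,:2].astype(np.float32)),np.median(P[m],0))
rel(.5407,.3262,.098,1.391)
E
```

```text
[-1.9 -0.2 -0.7] [-0.57  0.59 -0.11  1.62  0.07  0.94 -0.88]
0.78 [319. 215.] [0.5384 0.3287 0.115 ]
836
((0.5406145453453064, 0.32859307527542114), (0.03234931826591492, 0.013333098031580448), 79.25534057617188) [0.54056318 0.32992854 0.12246801]
rel [-0.7 -0.  84.6] -0.003 | now [0.5409 0.3269 0.1826] [-3.141  0.     1.388] t 41.57
```

Request:
{"fn": "move_arm", "kwargs": {"moves": "1 0 10 0; 1 0 22 0; 1 0 34 0; 1 0 46 0; 1 0 57 0; 1 0 66 0; 1 0 74 0; 1 0 80 0; 1 0 84 0; 1 0 84 0"}}

```text
clock: 42.4
position: [0.5412, 0.3266, 0.0985]
tool_rot: [-3.141, 0.001, 1.387]
force: [-0.6, -0.9, 0.2]
grip_width: 0.0513
```

Request:
{"fn": "move_arm", "kwargs": {"moves": "0 0 0 0; 0 0 0 0; 0 0 0 0; 0 0 0 0; 0 0 0 0; 0 0 0 0; 0 0 0 0; 0 0 0 0; 0 0 0 0; 0 0 0 0", "grip": 0, "grip_force": 40}}

```text
clock: 43.23
position: [0.5421, 0.3269, 0.1]
tool_rot: [3.14, -0.001, 1.386]
force: [2.8, -1.1, 6.8]
grip_width: 0.0131
```

Gripped at 13 mm. I'll turn clockwise, which is a positive turn about the tool z.

Request:
{"fn": "move_arm", "kwargs": {"moves": "0 0 0 0.08; 0 0 0 0.16; 0 0 0 0.24; 0 0 0 0.32; 0 0 0 0.4; 0 0 0 0.48; 0 0 0 0.56; 0 0 0 0.64; 0 0 0 0.72; 0 0 0 0.8"}}

```text
clock: 44.07
position: [0.5422, 0.3269, 0.1]
tool_rot: [3.141, -0.002, 0.583]
force: [4.0, -0.3, 6.2]
grip_width: 0.0126
```

```bash
python3 - <<'E'
from h import *
s=bot.observe();print({k:np.round(s[k],3) for k in ("qpos","force","moment","grip_width","tool_rot","position")})
E
```

```text
{'qpos': array([-0.713,  0.693,  0.115,  1.686, -0.106,  0.766, -1.536]), 'force': array([ 4.042, -0.271,  6.176]), 'moment': array([-0.025, -0.939,  0.065]), 'grip_width': np.float64(0.013), 'tool_rot': array([ 3.141e+00, -2.000e-03,  5.830e-01]), 'position': array([0.542, 0.327, 0.1  ])}
```

Request:
{"fn": "move_arm", "kwargs": {"moves": "0 0 0 0.08; 0 0 0 0.16; 0 0 0 0.24; 0 0 0 0.32; 0 0 0 0.4; 0 0 0 0.48; 0 0 0 0.55; 0 0 0 0.61; 0 0 0 0.66; 0 0 0 0.69"}}

```text
clock: 44.9
position: [0.5423, 0.3269, 0.0999]
tool_rot: [-3.141, -0.002, -0.106]
force: [4.8, -1.4, 6.0]
grip_width: 0.0132
```

```bash
python3 - <<'E'
from h import *
s=bot.observe();print({k:np.round(s[k],3) for k in ("qpos","force","moment","grip_width","tool_rot","position")})
E
```

```text
{'qpos': array([-0.833,  0.714,  0.301,  1.693, -0.28 ,  0.775, -2.078]), 'force': array([ 4.8  , -1.398,  6.003]), 'moment': array([-0.162, -1.019,  0.393]), 'grip_width': np.float64(0.013), 'tool_rot': array([-3.141e+00, -2.000e-03, -1.060e-01]), 'position': array([0.542, 0.327, 0.1  ])}
```

The z moment rose to 0.39 N·m, so it is at the stop. I'll release, rise, retreat and verify.

Request:
{"fn": "move_arm", "kwargs": {"moves": "0 0 0 0; 0 0 0 0; 0 0 0 0; 0 0 0 0; 0 0 -5 0; 0 0 -20 0; 0 0 -45 0; 0 0 -75 0; 0 0 -105 0; 0 0 -130 0", "grip": 0.6}}

```text
clock: 45.73
position: [0.5415, 0.3267, 0.2318]
tool_rot: [-3.141, -0.001, -0.103]
force: [0.0, 0.7, 0.2]
grip_width: 0.0514
```

Request:
{"fn": "move_arm", "kwargs": {"moves": "0 15 0 -0.1; 0 45 0 -0.2; 0 80 0 -0.3; 0 115 0 -0.4; 0 150 0 -0.5; 0 185 0 -0.6; 0 220 0 -0.7; 0 255 0 -0.8; 0 290 0 -0.9; 0 320 0 -1"}}

```text
clock: 46.57
position: [0.5078, 0.0061, 0.2298]
tool_rot: [3.141, -0.0, 0.901]
force: [0.0, -0.4, -1.4]
grip_width: 0.0512
```

```bash
python3 - <<'E'
from path import *
f=bot.grab_frame("top");P=cloud(f);Z=P[...,2];vv,uu=np.mgrid[0:400,0:640]
def rect(m,n):
    if m.sum()<5: return print(n,"none")
    q=P[m][:,:2].astype(np.float32);r=cv2.minAreaRect(q);print(n,m.sum(),np.round(r[0],4),np.round(r[1],4),round(r[2],2))
h=cv2.cvtColor(f["frame"],cv2.COLOR_RGB2HSV);m=(h[...,0]>100)&(h[...,0]<130)&(h[...,1]>120)&(vv>140)&(vv<245)&(uu>200)&(uu<340)
rect(m&(Z>.04),"blue")
rect((uu>240)&(uu<300)&(vv>150)&(vv<235)&(Z>.016)&(Z<.034),"cas front strip")
rect((uu>185)&(uu<225)&(vv>145)&(vv<180)&(Z>.112)&(Z<.135),"knob")
w=bot.grab_frame("wrist")
for l,z in (("drawer_front",.05),("vent_grip",.115),("syringe_1",0),("cassette",0)):
    for g,fi in ((w,True),(f,False)):
        for d in bot.pinpoint(g,l): print(l,fi,round(d["conf"],2),np.round(d["at"]),at_z(g,d["at"],z,fi).round(4))
s=bot.observe();print(s["clock"],s["position"].round(3))
E
```

```text
blue 208 [0.4763 0.1933] [0.0098 0.1972] 83.99
cas front strip 417 [0.4707 0.1853] [0.0232 0.1939] 82.18
knob 83 [0.5405 0.3259] [0.0152 0.0312] 85.72
drawer_front True 0.86 [189.  59.] [0.4771 0.1952 0.05  ]
drawer_front False 0.61 [258. 192.] [0.4711 0.1931 0.05  ]
vent_grip False 0.42 [202. 160.] [0.5449 0.325  0.115 ]
cassette False 0.79 [242. 187.] [0.4892 0.2463 0.    ]
47.0667 [0.508 0.009 0.229]
```

```bash
python3 - <<'E'
from path import *
w=bot.grab_frame("wrist")
vv,uu=np.mgrid[0:400,0:640];K=np.array(w["K"]);x=(uu-K[0,2])/K[0,0];y=(vv-K[1,2])/K[1,1];r=np.hypot(x,y)
d=np.stack([x*np.sinc(r/np.pi),-y*np.sinc(r/np.pi),-np.cos(r)],-1);z=w["z_map"][...,None]
P=(d/np.cos(r)[...,None]*z)@cam(w).T+w["eye"]
X=np.array([np.cos(1.465),np.sin(1.465)]);Y=np.array([-X[1],X[0]]);q=P[...,:2]-np.array([.4762,.1933]);a=q@X;b=q@Y;Z=P[...,2]
for lo in (-.05,-.03,-.01,.01,.03,.05):
    k=(b>lo-.008)&(b<lo+.008)
    m=k&(Z>.022)&(Z<.031)&(a>-.06)&(a<.02);t=k&(Z>.064)&(Z<.074)&(a>-.06)&(a<.02)
    print(lo,"cassette edge",np.percentile(a[m],2).round(4) if m.any() else None,"lip edge",np.percentile(a[t],2).round(4) if t.any() else None)
E
```

```text
-0.05 cassette edge -0.0174 lip edge -0.0028
-0.03 cassette edge -0.0171 lip edge -0.0042
-0.01 cassette edge -0.0171 lip edge -0.0038
0.01 cassette edge -0.017 lip edge -0.0038
0.03 cassette edge -0.017 lip edge -0.0038
0.05 cassette edge -0.0167 lip edge -0.002
```

```bash
python3 -c "
from workcell import bot
print(bot.job_done())"
```

```text
the job is handed in; nothing more can be done
None
```

The job is done and handed in at about 47 s on the robot's clock. All three syringes are in the drawer, the drawer is pushed home, the cassette is in the slot, and the vent is turned shut.

- **Syringes:** Before shutting, the wrist picture showed one syringe lying flat in each of the drawer's three lanes.
- **Drawer:** I pushed it until the force rose to 30 N. In the last pictures the panel was still where it stopped, after about 131 mm of travel.
- **Cassette:** I pushed it along the bench with two fingers and never lifted it; it stopped at 18 N. The last depth check put its front square and about 13 mm before the drawer lip, against 12 mm expected, so within about 1 mm of home.
- **Vent:** I turned it clockwise until the moment rose to 0.39 N·m. From the top camera the knob stands at about 1.54 rad, over the 1.42 needed.

Two checks were weaker:
- **Cassette position network:** in the top view it gave a position about 1 cm off, which disagrees with the depth check. I trusted the depth check, since the cassette was mostly hidden there.
- **Picture limit:** I had used all 16 picture views before the final push, so the last checks are from numbers only.

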